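# Reverse the row of glaze test tiles onto the viewing easel

### The job

Move the four glaze test tiles one by one from the level wooden drying rack on the right to the tilted grey easel on the left, in reverse order, so that the series reads from the other end: the leftmost tile on the rack goes into the rightmost bay of the easel, the second from the left into the second from the right, and so on. Stand each tile in the middle of its bay, foot flat on the slope and square to the ledge, toe resting against the ledge and the coloured plate at the back. Let no tile fall over, and leave the loose clay cup behind the racks where it is.

Things in the scene. Friction and masses are not known exactly. Their poses are not given: they have to be found in the camera images.
- tile_blue: Dark blue glaze on the upper plate; loose L-shaped clay tile, 60 g: foot 30 (x) x 34 (y) x 8 mm, upright plate 8 mm thick (x = +7 to +15 mm), 34 mm wide (y), top 61 mm above the underside. Origin: centre of the foot's underside; z up along the plate, x from the toe (at x = -15 mm) to the plate
- tile_green: Grey-green glaze on the upper plate; loose L-shaped clay tile, 60 g: foot 30 (x) x 34 (y) x 8 mm, upright plate 8 mm thick (x = +7 to +15 mm), 34 mm wide (y), top 61 mm above the underside. Origin: centre of the foot's underside; z up along the plate, x from the toe (at x = -15 mm) to the plate
- tile_rust: Rust-orange glaze on the upper plate; loose L-shaped clay tile, 60 g: foot 30 (x) x 34 (y) x 8 mm, upright plate 8 mm thick (x = +7 to +15 mm), 34 mm wide (y), top 61 mm above the underside. Origin: centre of the foot's underside; z up along the plate, x from the toe (at x = -15 mm) to the plate
- tile_yellow: Yellow glaze on the upper plate; loose L-shaped clay tile, 60 g: foot 30 (x) x 34 (y) x 8 mm, upright plate 8 mm thick (x = +7 to +15 mm), 34 mm wide (y), top 61 mm above the underside. Origin: centre of the foot's underside; z up along the plate, x from the toe (at x = -15 mm) to the plate
- drying_rack: Level pale wood rack with dark ribs, fixed, on the right. Origin on the table under its middle; x away from its front lip (inner face at x = -37 mm, 12 mm high), y left along the row. Floor at z = 30 mm; 4 bays at y = +90, +30, -30, -90 mm, ribs between 5 mm wide, 8 mm high; no back. At the start a tile in each bay, any order, toe to the lip, origin near x = -12 mm
- easel: Grey board rising 20 deg to +x, fixed, on the left; aluminium ledge at its low front, 14 mm high. Origin on the table under its middle, z up, y left along the ledge. Board meets ledge's inner face at x = -45, z = 28 mm; 92 mm up the slope, no back. 4 bays at y = +90, +30, -30, -90 mm, ribs 5 mm wide, 8 high. Tile in place: origin x = -31, z = 33 mm, its x axis up the slope
- cup: Bystander, loose: plain grey-beige unglazed clay cup without handle, upright, 64 mm across, 79 mm high, to be left alone. Origin: centre of its underside
Not all that is in view belongs to the job. Leave any purple look-alike of the tile_green alone. Leave any red look-alike of the tile_yellow alone.

How it is judged:
By the outcome, as a careful person would: the job done as asked, in the order asked, and still so for the second after the job is handed in, with the robot touching nothing.
It also fails if it takes over 93 s, if anything falls off the work surface, if the arm or the gripper's body presses on something with over 40 N, if the wrist force passes 120 N, or if a joint passes its speed limit or range.

### The arm

A 6-joint arm with a two-finger parallel gripper is mounted at the origin on a cart in front of the work surface, level with it; the furniture and walls round the work are solid. World frame = base frame: x ahead of the robot, y to its left, z up, the work surface at z = 0. Lengths are in m, angles in degrees, forces in N, time in s.
With the tool pointing down it reaches from about 0.275 to 0.875 m from the base axis. Payload 12.5 kg.
Tool frame: the origin (TCP) lies on the mounting face of the last link; the fingertips stand 173 mm ahead of it and the grasp point (between the pads) lies 155 mm ahead of it (r.tip_reach is the distance from the TCP to the fingertips, in m); x points along the fingers, y is the direction in which the jaws open and shut, and the axes are right-handed (so a half turn about x gives the same grasp; the last joint's range is limited). The gripper opens to 85 mm and grips with 20 to 120 N. Pads are 22 mm wide; open, the fingers measure 114 mm over their backs; the gripper's body (76 mm by 85 mm) begins 54 mm behind the grasp point. The pads swing forward as they close: fully open they stand 13 mm farther back than shut.
Start: joints at [58.637, 20.094, 94.641, -0, 65.266, -4.847], TCP at [0.246, 0.492, 0.405] pointing down, gripper open.
Joint ranges: [-157.81, 157.81], [-45, 120.19], [0.68, 151.7], [-89.99, 269.99], [4.06, 180], [-164.3, 164.3]. Speed limits (degrees/s): [127.2, 127.2, 159.86, 180, 180, 180].

### API

Orientations are given as [roll, pitch, yaw] about the fixed x, y, z axes, in that order (R = Rz(yaw) Ry(pitch) Rx(roll)).
In Python, from bench import r gives the robot as it stands. The module is installed in compiled form; this text tells all that it offers.
- The arm moves only by the tool jog_arm, never from a script. Its argument "increments" is a list of rows, each a list of 2 entries, a list of its own where there are three numbers: the shift along the world's x, y, z in cm, then the turn about the world's z in degrees. In form: [[[x, y, z], spin], ...]. A call has 1 to 5 rows; each row shifts and turns the commanded pose from where the row before left it; what a row does not reach is not made up. A row lasts 1/10 s, in which the tool goes at most 50 mm and 8.59 degrees, less where a joint would pass 70% of its speed; a pose out of reach is approached as far as the arm can. A call with a gripper value outside its range is refused whole. "jaw" is the opening, from 0 (shut) to 1 (fully open), set as the call begins (left out, the last holds). The fingers move at their own pace and stop on an object; "newtons" is the grip in N (left out, the last holds). Time passes only in rows, so rows that do not move let the fingers close. It gives the time, the measured TCP pose, the force and the opening at its end, in the units of the state.
- r.get_state(): the state, without advancing time (a new reading comes with each control period).
- r.capture(name): name is "side" or "top" or "wrist"; returns the picture (420x560x3 uint8, red, green, blue); there is no depth.
- r.camera_params(name): a dict with "fx", "fy", "cx", "cy" (pixels), "camera_from_world" (4x4, takes a point from world to camera coordinates); the wrist camera has in their place "hand_eye" (4x4, takes a point from camera to tool coordinates, whose origin is the TCP and whose axes are the tool frame's). Camera axes: x right, y down, z forward; pixel columns grow to the right and rows downward; lengths in m; the calibration is good to about 2 mm. A picture is of the moment at which its call begins: read the wrist's pose just before it. camera_params takes no time and is no camera call.
- r.close_job(): hands the job in, once; it reports no verdict.
Trained networks look in the newest picture that a camera, given by its name, has taken for a name from the list of things; names that differ only in an ending like _2 or _b are one class to them, and where a whole thing is asked for, a point or a joint stands for the part that bears it (a point fixed in the world has none). Each returns a list of dicts, best first, with "confidence" (0 to 1); they miss things now and then, are a little off and sometimes report something else, mostly with a low value. They report only what shows in the picture. A call takes as long as a camera call. They do not tell look-alikes from the thing itself.
- r.trace(camera, query): "mask" (420x560 bool, what is visible of it) and "bbox" ([left, top, right, bottom] in pixels, round what is visible of it).
- r.spot_point(camera, query): "xy" ([column, row] in pixels: a listed point, or the origin of a listed thing).
The state is a dict: "time": time; "joints": joint angles; "qd": joint speeds; "joint_torque": joint torques, N m; "tool_pos": TCP position; "ee_rot": TCP orientation; "force": force on the tool from outside, world axes, zero at the start; "wrist_torque": the same for the moment, N m; "finger_gap": finger opening in m.
Only numpy, scipy, OpenCV 4.12 (cv2) and the standard library are available. Lean on these libraries where they do the work, as an engineer would, in place of code of your own. Each camera call takes 0.05 s, during which the arm holds its last target.

## Working session

There is one attempt and no reset: what is moved stays moved. The work goes in short steps, Python scripts to look and compute and a tool call to move; the robot and the scene stay as the last step left them, time stands still between calls to the robot, and variables do not carry over. Pictures are saved under pics/ and viewed, and the job is handed in when it is done.

Besides the shell and the picture viewer there is one more tool, called after "Call:" as name(argument=value, ...), one argument or row to a line, values as JSON. jog_arm: Moves the arm, as the interface text tells. Its arguments: {"type":"object","properties":{"increments":{"type":"array","items":{"type":"array"}},"jaw":{"type":"number"},"newtons":{"type":"number"}},"required":["increments"]}

```bash
ls; mkdir -p pics; python3 - <<'E'
from bench import r
import cv2,numpy as np
s=r.get_state();print(s)
for n in ["side","top","wrist"]:
    im=r.capture(n);cv2.imwrite(f"pics/{n}0.png",im[:,:,::-1])
    p=r.camera_params(n);print(n,p)
print(r.get_state()['time'])
E
```

```text
pics
{'time': 0.0, 'joints': array([ 5.86351365e+01,  2.01249663e+01,  9.46764645e+01,  8.04765617e-06,
        6.52621664e+01, -4.84611575e+00]), 'qd': array([ 0.06777423,  0.15433256,  0.07822926, -0.04123078,  0.01578775,
       -0.04580231]), 'joint_torque': array([ 6.91857786e-04, -5.06110811e+01, -2.91404271e+01, -7.73693455e-05,
        4.61831078e-03,  7.23372040e-06]), 'tool_pos': array([0.24547507, 0.49204743, 0.40415551]), 'ee_rot': array([ -94.8526973 ,   89.93640279, -121.37144842]), 'force': array([ 0.13409014, -0.19695312,  0.56076703]), 'wrist_torque': array([0.02705634, 0.00443792, 0.04663996]), 'finger_gap': 0.0854827671189349}
side {'fx': 420.36360669985675, 'fy': 420.36360669985675, 'cx': 280.6342604506195, 'cy': 209.8449184278656, 'camera_from_world': array([[ 0.95892867, -0.28340968, -0.01160879, -0.54920498],
       [-0.18855845, -0.60635231, -0.77251705,  0.156949  ],
       [ 0.21189979,  0.74297768, -0.6348879 ,  0.77261167],
       [ 0.        ,  0.        ,  0.        ,  1.        ]])}
top {'fx': 412.92290180190867, 'fy': 412.92290180190867, 'cx': 278.3819872239669, 'cy': 205.30092091215508, 'camera_from_world': array([[ 0.01737769, -0.99984633,  0.00230958,  0.01711321],
       [-0.9769477 , -0.01747117, -0.21276268,  0.57556529],
       [ 0.21277033,  0.00144099, -0.97710118,  0.76291168],
       [ 0.        ,  0.        ,  0.        ,  1.        ]])}
wrist {'fx': 315.7648505915881, 'fy': 315.7648505915881, 'cx': 275.8280886937594, 'cy': 208.18172697266175, 'hand_eye': array([[-8.14239972e-04, -2.76086191e-01,  9.61132536e-01,
         3.03196849e-02],
       [ 9.99999368e-01,  5.20719718e-04,  9.96743887e-04,
         4.76980034e-04],
       [-7.75667887e-04,  9.61132740e-01,  2.76085592e-01,
        -7.13188592e-02],
       [ 0.00000000e+00,  0.00000000e+00,  0.00000000e+00,
         1.00000000e+00]])}
0.15
```

View pics/side0.png

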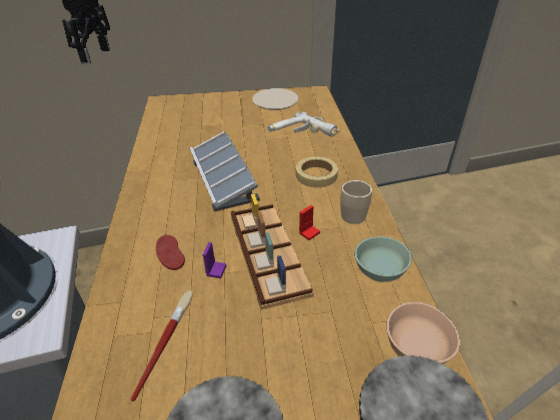

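View pics/top0.png

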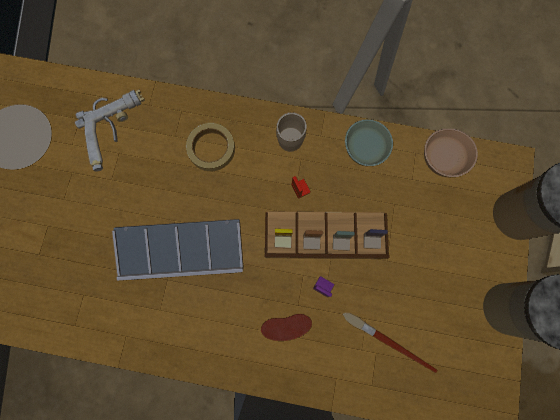

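View pics/wrist0.png

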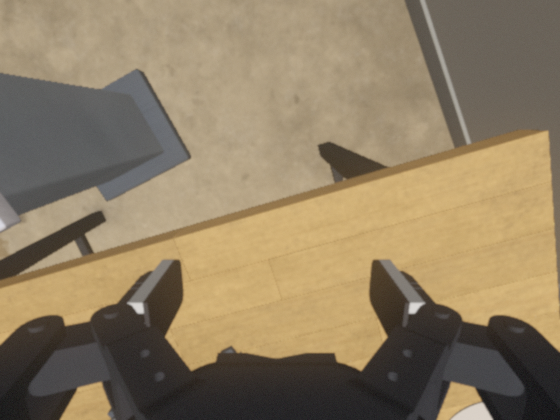

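Side and top views both show the rack (top: columns 265–388, row 235) holding, left to right, yellow (283,238), rust (312,240), green (343,240) and blue (374,240). The empty easel is at (178,250). The decoys are a purple tile (324,287) and a red tile (301,187), both off the rack. The cup is at (291,130). Next I'll localize everything.

```bash
python3 - <<'E'
from bench import r
import cv2,numpy as np,pickle
out={}
for cam in ["top","side"]:
    im=r.capture(cam)
    out[cam]=im
    for q in ["easel","drying_rack","tile_yellow","tile_rust","tile_green","tile_blue"]:
        d=r.spot_point(cam,q)
        print(cam,q,[(np.round(x['xy'],1),round(x['confidence'],2)) for x in d[:3]])
        out[cam,q,'p']=d
        if q in("easel","drying_rack"):
            d=r.trace(cam,q); out[cam,q,'m']=d
            print('  mask',[(x['bbox'],round(x['confidence'],2)) for x in d[:3]])
pickle.dump(out,open('o.pkl','wb'))
for n,im,box in [("topz",out['top'],(100,180,400,300)),("sidez",out['side'],(170,120,330,310))]:
    a,b,c,d=box; z=im[b:d,a:c]; s=min(800/(c-a),600/(d-b)); cv2.imwrite(f"pics/{n}.png",cv2.resize(z,None,fx=s,fy=s,interpolation=cv2.INTER_CUBIC)[:,:,::-1])
print(r.get_state()['time'])
E
```

```text
top easel [(array([184.7, 250. ]), 0.61)]
  mask [([113.6, 218.4, 244.0, 281.1], 0.74)]
top drying_rack [(array([326. , 237.1]), 0.67)]
  mask [([267.5, 207.3, 384.4, 261.9], 0.79)]
top tile_yellow [(array([283.4, 240.8]), 0.68), (array([297.6, 184.5]), 0.55)]
top tile_rust [(array([310. , 239.3]), 0.84), (array([291.1, 137.3]), 0.67)]
top tile_green [(array([323.5, 283.9]), 0.71), (array([341.3, 243.3]), 0.58)]
top tile_blue []
side easel [(array([223.2, 183.3]), 0.74)]
  mask [([192.5, 132.6, 258.9, 210.8], 0.83)]
side drying_rack [(array([267.1, 259.7]), 0.87), (array([264.3, 264. ]), 0.57)]
  mask [([233.5, 205.3, 316.9, 312.5], 0.57)]
side tile_yellow [(array([310.1, 233.1]), 0.81), (array([248.1, 219.8]), 0.71)]
side tile_rust [(array([266.5, 262.5]), 0.69)]
side tile_green [(array([216.9, 271.7]), 0.93), (array([261.2, 263.2]), 0.73)]
side tile_blue [(array([273.4, 290.6]), 0.67)]
1.05
```

View pics/topz.png

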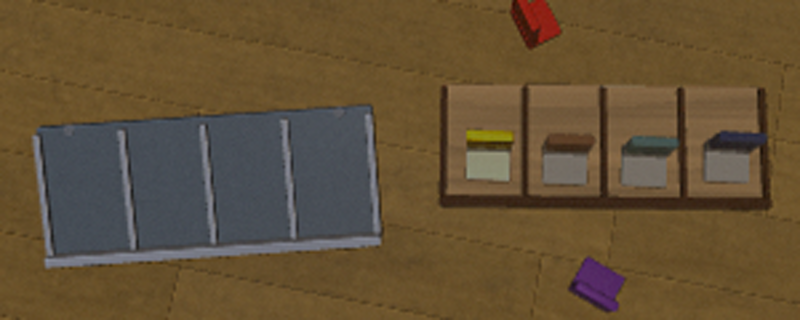

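View pics/sidez.png

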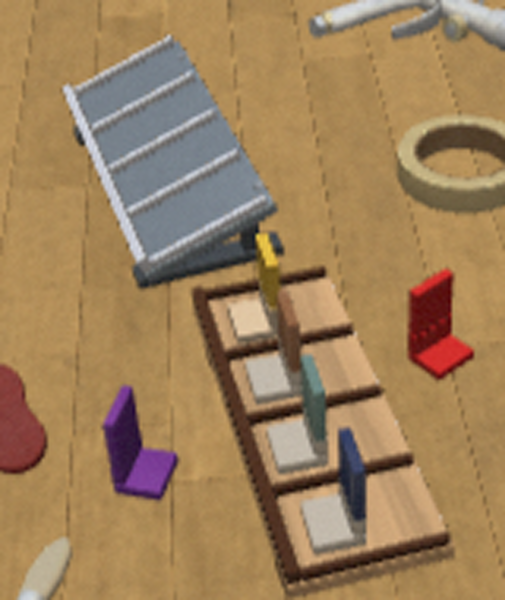

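```bash
cat > h.py <<'E'
import numpy as np,cv2
from scipy.optimize import least_squares
from scipy.spatial.transform import Rotation as R
def proj(p,P,W=None):
    P=np.atleast_2d(P)
    C=p['camera_from_world'] if W is None else W
    q=P@C[:3,:3].T+C[:3,3]
    return np.c_[p['fx']*q[:,0]/q[:,2]+p['cx'],p['fy']*q[:,1]/q[:,2]+p['cy']]
def wristcam(r,s):
    p=dict(r.camera_params('wrist'))
    T=np.eye(4);T[:3,:3]=R.from_euler('xyz',s['ee_rot'],degrees=True).as_matrix();T[:3,3]=s['tool_pos']
    p['camera_from_world']=np.linalg.inv(T@p['hand_eye']);return p
def place(v,L):
    x,y,a=v;c,s=np.cos(a),np.sin(a)
    L=np.atleast_2d(L)
    return np.c_[x+c*L[:,0]-s*L[:,1],y+s*L[:,0]+c*L[:,1],L[:,2]]
t=np.radians(20)
def easel(u,y,h): # u up slope from ledge inner, y, h normal
    return [-.045+u*np.cos(t)-h*np.sin(t),y,.028+u*np.sin(t)+h*np.cos(t)]
def toolyaw(s): # yaw of tool y axis mod 180
    m=R.from_euler('xyz',s['ee_rot'],degrees=True).as_matrix()
    return np.degrees(np.arctan2(m[1,1],m[0,1]))
E
cat > fit0.py <<'E'
from bench import r
from h import *
pt,ps=r.camera_params('top'),r.camera_params('side')
T=lambda a:np.array(a)/2.6667+[100,180]
S=lambda a:np.array(a)/3.158+[170,120]
ys=[.12,.06,0,-.06,-.12]
# easel
eb=np.array([easel(.092,y,.008) for y in ys]); ef=np.array([easel(0,y,.008) for y in ys])
tb=T([(37,133),(122,130),(203,126),(285,121),(370,113)]);sb=S([(172,40),(195,72),(212,112),(238,152),(270,200)])
sf=S([(75,92),(93,128),(110,166),(128,209),(147,258)]);tf=T([(50,255),(134,250),(213,244),(294,239),(378,234)])
def f(v):
    e=place(v[:3],eb);g=place(v[:3],ef)
    return np.r_[(proj(pt,e)-tb).ravel(),(proj(ps,e)-sb).ravel(),(proj(pt,g)-tf).ravel(),(proj(ps,g)-sf).ravel()]
s=least_squares(f,[.5,.25,0],loss='soft_l1');print('easel',s.x[:2],np.degrees(s.x[2]));print(np.round(f(s.x).reshape(-1,2),1).reshape(4,-1))
rtb=T([(444,87),(525,87),(603,88),(681,89),(761,90)]);rsb=S([(323,272),(350,328),(380,390),(410,458),(447,537)])
def f2(v):
    b=place(v[:3],[[v[3],y,.038] for y in ys]);g=place(v[:3],[[-.037,y,.042] for y in ys])
    return np.r_[(proj(pt,b)-rtb).ravel(),(proj(ps,b)-rsb).ravel(),(proj(pt,g[[0,4]])-T([(445,197),(766,197)])).ravel(),(proj(ps,g[[0,1,2,3]])-S([(207,290),(229,352),(250,412),(274,487)])).ravel()]
s=least_squares(f2,[.5,-.1,0,.05],loss='soft_l1');print('rack',s.x,np.degrees(s.x[2]));print(np.round(f2(s.x).reshape(-1,2),1).T)
E
python3 fit0.py; python3 -c "
from bench import r
from h import *
print(toolyaw(r.get_state()))"
```

```text
easel [0.49129099 0.22371315] 4.493422846284467
[[ 1.1 -0.7 -0.  -1.4  0.2 -1.7  0.1 -1.7 -1.3 -0.5]
 [-0.9 -0.5 -2.   0.2 -0.6 -0.6 -1.5 -0.4 -3.6 -1.4]
 [ 1.3 -1.   0.1 -1.   0.6 -0.6  0.4 -0.6 -1.  -0.6]
 [-1.2 -0.1 -2.   0.1 -2.   0.8 -1.9  0.9 -1.5  0.5]]
rack [ 0.52509544 -0.07286497  0.00853996  0.04291007] 0.48930373102354086
[[ 1.9  0.8  0.8  0.8  0.1 -0.7 -1.1 -1.7 -1.2 -1.6  0.9  0.6 -0.5 -1.1
  -0.7 -0.4]
 [-1.1 -0.8 -0.9 -1.1 -1.2 -0.1 -0.2 -0.4 -0.2 -0.9 -3.6 -2.5  0.  -1.3
   0.  -1. ]]
63.484748021431
```

Call:
jog_arm(
  increments=[
    [[3.2, -3.8, 0], 5],
    [[3.2, -3.8, 0], 5],
    [[3.2, -3.8, 0], 5],
    [[3.2, -3.8, 0], 5],
    [[3.2, -3.8, 0], 5],
  ],
)

```text
time: 1.55
tool_pos: [0.4064, 0.3005, 0.4049]
ee_rot: [36.0, 90.0, 34.7]
force: [-0.2, 0.9, -0.1]
finger_gap: 0.0855
```

Call:
jog_arm(
  increments=[
    [[3.2, -3.8, 0], 5],
    [[3.2, -3.8, 0], 1],
    [[0, 0, 0], 0],
    [[0, 0, 0], 0],
  ],
)

```text
time: 1.95
tool_pos: [0.4699, 0.2255, 0.4045]
ee_rot: [165.0, 90.0, 169.3]
force: [-0.2, 0.9, 0.2]
finger_gap: 0.0854
```

```bash
python3 - <<'E'
from bench import r
from h import *
import pickle
s=r.get_state();im=r.capture('wrist');pickle.dump((s,im),open('we.pkl','wb'))
cv2.imwrite('pics/we.png',im[:,:,::-1]);print(s['time'],s['tool_pos'],toolyaw(s),s['joints'])
E
```

```text
1.95 [0.469878   0.22547755 0.40453923] 94.34408887779011 [ 2.05137142e+01  1.71148699e+01  9.88670887e+01  1.36189420e-02
  6.40382508e+01 -7.38363401e+01]
```

View pics/we.png

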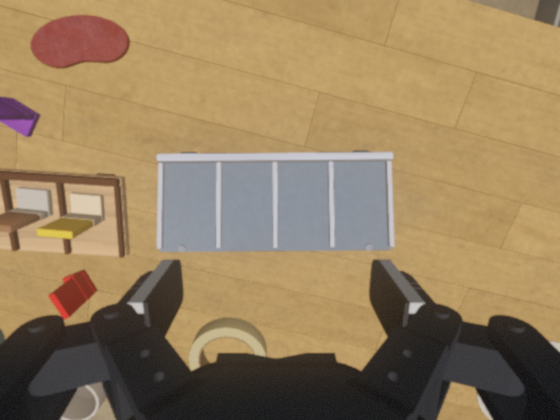

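The wrist view shows the easel square to the tool. Its ledge is at row 157 and its ribs at columns 160, 219, 275, 332 and 390. Next, the view over the rack.

Call:
jog_arm(
  increments=[
    [[0.6, -4.5, 0], -1],
    [[0.6, -4.5, 0], -1],
    [[0.6, -4.5, 0], -1],
    [[0.6, -4.5, 0], -1],
    [[0.6, -4.5, 0], 0],
  ],
)

```text
time: 2.5
tool_pos: [0.4991, 0.001, 0.4049]
ee_rot: [28.6, 90.0, 29.2]
force: [0.2, 0.2, 0.1]
finger_gap: 0.0854
```

Call:
jog_arm(
  increments=[
    [[0.6, -4.5, 0], 0],
    [[0.6, -2.5, 0], 0],
    [[0, 0, 0], 0],
    [[0, 0, 0], 0],
  ],
)

```text
time: 2.9
tool_pos: [0.5114, -0.0677, 0.4046]
ee_rot: [129.0, 90.0, 129.6]
force: [-0.7, -0.2, 0.2]
finger_gap: 0.0854
```

```bash
python3 - <<'E'
from bench import r
from h import *
import pickle
s=r.get_state();im=r.capture('wrist');pickle.dump((s,im),open('wr.pkl','wb'))
cv2.imwrite('pics/wr.png',im[:,:,::-1]);print(s['time'],s['tool_pos'],toolyaw(s),s['joints'])
cv2.imwrite('pics/wrz.png',cv2.resize(im[120:270,130:420],(800,414),interpolation=cv2.INTER_CUBIC)[:,:,::-1])
s,im=pickle.load(open('we.pkl','rb'))
cv2.imwrite('pics/wez.png',cv2.resize(im[120:270,130:420],(800,414),interpolation=cv2.INTER_CUBIC)[:,:,::-1])
E
```

```text
2.9 [ 0.51142943 -0.0677273   0.40459618] 90.51853846053551 [-1.27182159e+01  1.65617077e+01  9.96195984e+01  2.01297270e-02
  6.38420472e+01 -1.03245636e+02]
```

View pics/wrz.png

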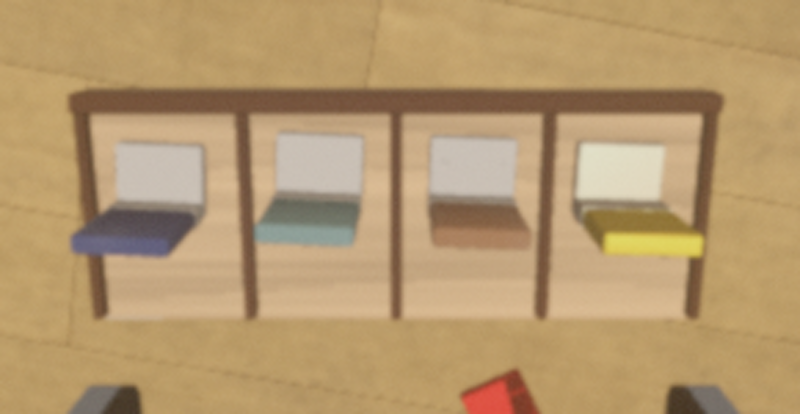

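View pics/wez.png

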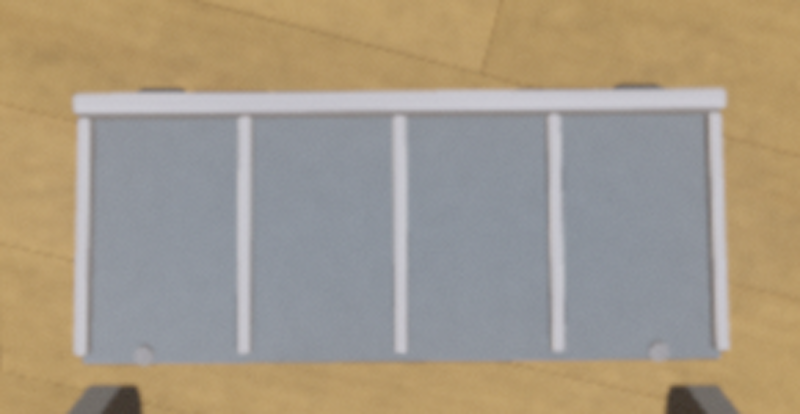

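```bash
cat > fit1.py <<'E'
from bench import r
from h import *
import pickle
Z=lambda a:np.array(a)/2.7586+[130,120]
s,_=pickle.load(open('we.pkl','rb'));p=wristcam(r,s)
ys=np.array([-.12,-.06,0,.06,.12])
eb=np.array([easel(.092,y,.008) for y in ys]); ef=np.array([easel(0,y,.008) for y in ys])
b=Z([(80,354),(244,352),(401,352),(558,351),(722,349)]);f_=Z([(84,117),(244,115),(400,115),(554,114),(715,112)])
f=lambda v:np.r_[(proj(p,place(v,eb[1:4]))-b[1:4]).ravel(),(proj(p,place(v,ef[1:4]))-f_[1:4]).ravel()]
S=least_squares(f,[.5,.25,0]);print('easel',S.x[:2],np.degrees(S.x[2]));print(np.round(f(S.x),1))
# easel top y extents with unknown outer
s,_=pickle.load(open('wr.pkl','rb'));p=wristcam(r,s)
L=np.array([[-.037,y,.038] for y in (-.06,0,.06)]);lz=Z([(241,112),(396,112),(548,112)])
bz=Z([(251,318),(396,318),(541,317)])
def f2(v):
    return np.r_[(proj(p,place(v[:3],L))-lz).ravel(),(proj(p,place(v[:3],[[v[3],y,.038] for y in (-.06,0,.06)]))-bz).ravel()]
S2=least_squares(f2,[.5,-.1,0,.05]);print('rack',S2.x,np.degrees(S2.x[2]));print(np.round(f2(S2.x),1))
tl={'blue':[(117,143),(203,145),(77,249),(166,254)],'green':[(278,133),(362,136),(258,240),(354,243)],'rust':[(431,138),(516,139),(435,245),(528,245)],'yellow':[(579,143),(664,145),(608,255),(701,254)]}
M=np.array([[-.015,-.017,.038],[-.015,.017,.038],[.015,-.017,.091],[.015,.017,.091]])
for k,v in tl.items():
    g=lambda q:(proj(p,place(q,M))-Z(v)).ravel()
    q=least_squares(g,[.5,-.05,0]).x
    a=S2.x[2];d=q[:2]-S2.x[:2];loc=[np.cos(a)*d[0]+np.sin(a)*d[1],-np.sin(a)*d[0]+np.cos(a)*d[1]]
    print(k,q[:2].round(4),'yaw',np.degrees(q[2]).round(1),'rackframe mm',np.round(np.array(loc)*1000,1),np.round(g(q),1))
E
python3 fit1.py
```

```text
easel [0.4915929  0.22764383] 4.683122552829124
[-0.3  0.5 -0.1  0.2  0.1  0.3  0.4 -0.1 -0.2 -0.4  0.1 -0.3]
rack [ 0.52152571 -0.06892535  0.01173162  0.0474388 ] 0.6721725109030211
[-0.6  0.1 -0.3  0.   1.1 -0.1 -0.3 -0.  -0.  -0.1  0.2  0.1]
blue [ 0.5116 -0.1611] yaw -1.7 rackframe mm [-11. -92.] [-0.3 -1.3  0.3 -0.8 -2.   1.2  2.1  0.8]
green [ 0.5074 -0.0986] yaw -1.2 rackframe mm [-14.5 -29.5] [-0.6 -0.9  0.8 -1.1 -0.9  0.9  0.7  0.9]
rust [ 0.5082 -0.0391] yaw -0.4 rackframe mm [-12.9  29.9] [-0.6 -1.2  0.3 -1.1 -1.2  0.8  1.5  1.4]
yellow [0.5105 0.0192] yaw 0.7 rackframe mm [-10.   88.2] [-0.2 -0.1  0.7 -0.9 -1.5  0.4  1.1  0.7]
```

Call:
jog_arm(
  increments=[
    [[0.4, 2.8, 0], 0],
    [[0.4, 2.8, 0], 0],
    [[0.3, 2.9, 0], 0],
    [[0, 0, -3.5], 0],
    [[0, 0, -3.5], 0],
  ],
  jaw=0.53,
  newtons=20,
)

```text
time: 3.45
tool_pos: [0.5222, 0.0188, 0.3346]
ee_rot: [-0.3, 89.9, 0.4]
force: [0.4, 0.1, 0.7]
finger_gap: 0.045
```

Call:
jog_arm(
  increments=[
    [[0, 0, -3.5], 0],
    [[0, 0, -2.5], 0],
    [[0, 0, 0], 0],
    [[0, 0, 0], 0],
  ],
)

```text
time: 3.85
tool_pos: [0.5226, 0.0172, 0.2754]
ee_rot: [46.0, 90.0, 46.6]
force: [0.3, -0.2, 0.8]
finger_gap: 0.0451
```

```bash
python3 - <<'E'
from bench import r
from h import *
s=r.get_state();im=r.capture('wrist')
cv2.imwrite('pics/w1.png',im[:,:,::-1]);print(s['time'],s['tool_pos'],toolyaw(s),s['finger_gap'])
im=r.capture('side');cv2.imwrite('pics/s1.png',cv2.resize(im[120:330,150:430],(800,600),interpolation=cv2.INTER_CUBIC)[:,:,::-1])
E
```

```text
3.85 [0.52256935 0.01724573 0.27540514] 90.57130085225846 0.04514438361019657
```

View pics/w1.png

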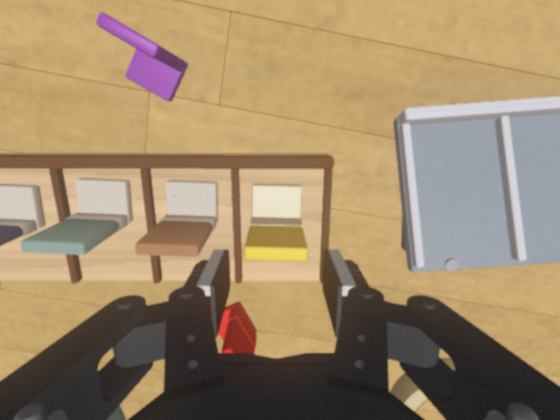

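View pics/s1.png

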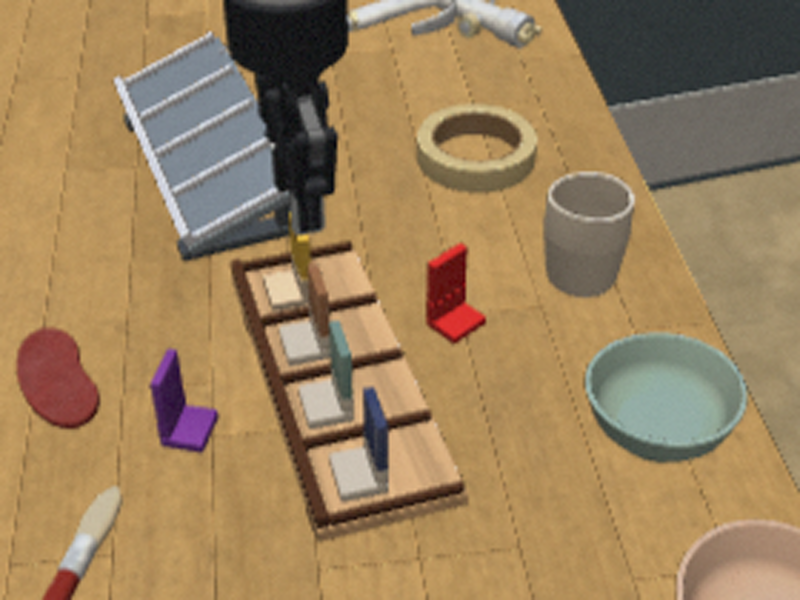

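The wrist view shows yellow's plate (246–308, row ~243) centred between the fingers (217–330), and the side view agrees. Purple and red are well apart from it. I'll descend and grip.

Call:
jog_arm(
  increments=[
    [[0, 0, -2.5], 0],
    [[0, 0, -2.5], 0],
    [[0, 0, 0], 0],
  ],
)

```text
time: 4.25
tool_pos: [0.522, 0.0163, 0.2238]
ee_rot: [175.8, 89.9, 176.3]
force: [-0.9, -0.3, 0.5]
finger_gap: 0.0448
```

Call:
jog_arm(
  increments=[
    [[0, 0, 0], 0],
    [[0, 0, 0], 0],
    [[0, 0, 0], 0],
    [[0, 0, 0], 0],
  ],
  jaw=0.2,
  newtons=25,
)

```text
time: 4.65
tool_pos: [0.5229, 0.0161, 0.2259]
ee_rot: [-3.0, 89.9, -2.5]
force: [-0.5, -0.1, 8.2]
finger_gap: 0.0338
```

```bash
python3 - <<'E'
from bench import r
from h import *
s=r.get_state();im=r.capture('wrist')
cv2.imwrite('pics/w2.png',im[:,:,::-1]);print(s['time'],s['tool_pos'],toolyaw(s),s['finger_gap'],s['force'])
im=r.capture('side');cv2.imwrite('pics/s2.png',cv2.resize(im[120:330,150:430],(800,600),interpolation=cv2.INTER_CUBIC)[:,:,::-1])
E
```

```text
4.65 [0.52290498 0.01614895 0.22587191] 90.4825640616823 0.03379312041752083 [-0.4696423  -0.14556633  8.20255434]
```

View pics/w2.png

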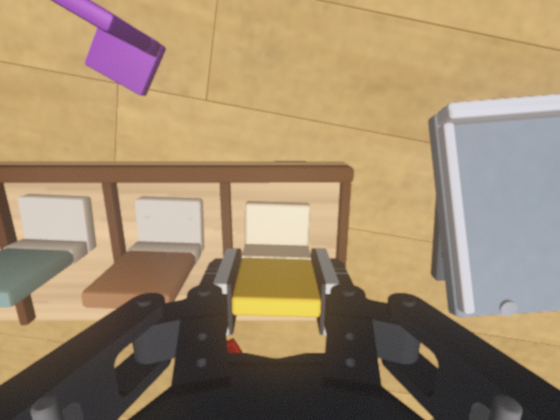

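View pics/s2.png

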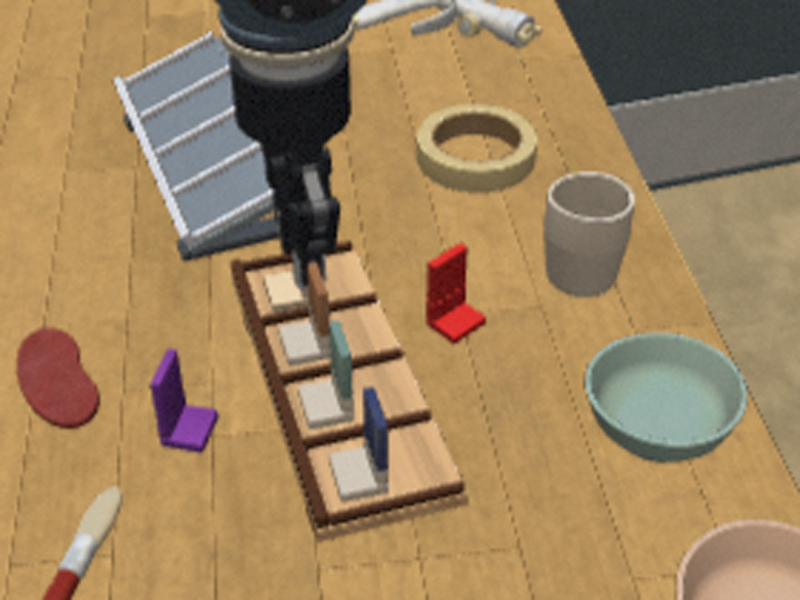

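```bash
cat >> h.py <<'E'
EAS=[.4915,.2257,np.radians(4.6)]
def held(r,s,pts,dz):
    # pts: toe-top corners L,R, plate back top L,R (pixels); dz: TCP z minus tile underside
    p=wristcam(r,s);zb=s['tool_pos'][2]-dz
    M=np.array([[-.015,-.017,zb+.008],[-.015,.017,zb+.008],[.015,-.017,zb+.061],[.015,.017,zb+.061]])
    g=lambda q:(proj(p,place(q,M))-np.array(pts)).ravel()
    q=least_squares(g,[*s['tool_pos'][:2],0]).x
    a=np.radians(toolyaw(s)-90);d=q[:2]-s['tool_pos'][:2]
    print('tile rel tool fwd,left mm',(1000*np.array([np.cos(a)*d[0]+np.sin(a)*d[1],-np.sin(a)*d[0]+np.cos(a)*d[1]])).round(1),'yaw rel',(np.degrees(q[2]-a)).round(1),'resid',g(q).round(1))
def target(bay,gx,off,EAS=EAS):
    # TCP world xy for plate-centre local x gx (m), bay y; off: plate centre minus TCP along easel x
    return place(EAS,[[gx-off,bay,0]])[0,:2]
E
python3 - <<'E'
from bench import r
from h import *
s=r.get_state()
im=cv2.imread('pics/w2.png');cv2.imwrite('pics/w2z.png',cv2.resize(im[190:330,200:360],(800,700))[:600])
held(r,s,[(246,204),(309,205),(234,318),(321,315)],.1959)
for gx in(-.0165,-.0225,-.0343):print(gx,target(-.09,gx,0))
E
```

```text
tile rel tool fwd,left mm [-12.4   1.9] yaw rel 0.4 resid [-1.9  0.4  0.9 -0.9 -0.6 -1.   1.3  1.6]
-0.0165 [0.48227105 0.13466662]
-0.0225 [0.47629038 0.13418543]
-0.0343 [0.46452839 0.13323908]
```

View pics/w2z.png

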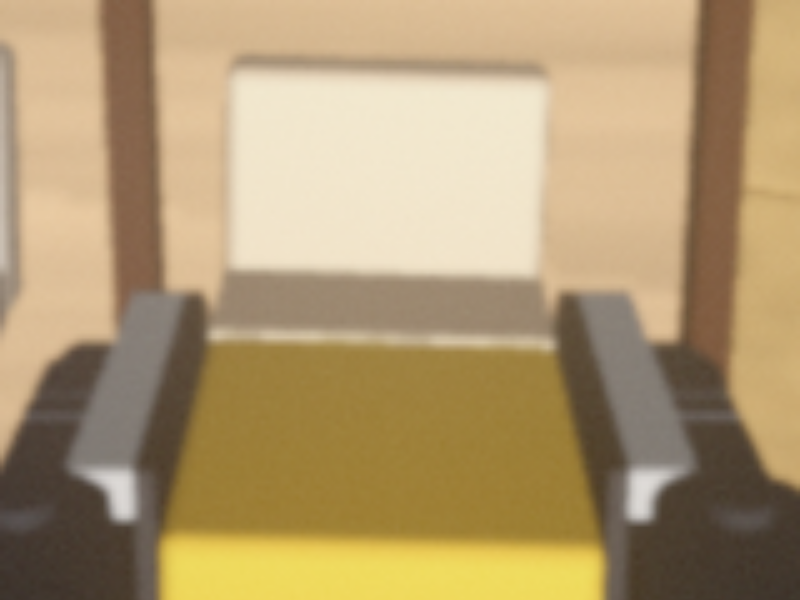

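Call:
jog_arm(
  increments=[
    [[0, 0, 2], 0],
    [[0, 0, 3], 0],
    [[0, 0, 3], 0],
    [[0, 0, 0], 0],
  ],
)

```text
time: 5.15
tool_pos: [0.5234, 0.0161, 0.3086]
ee_rot: [-3.9, 89.6, -3.4]
force: [0.0, 0.1, -0.2]
finger_gap: 0.0331
```

Call:
jog_arm(
  increments=[
    [[-1, 3, 0], 1.1],
    [[-1, 3, 0], 1],
    [[-1, 3, 0], 1],
    [[-1, 2.9, 0], 1],
    [[0, 0, 0], 0],
  ],
)

```text
time: 5.65
tool_pos: [0.4813, 0.1375, 0.3043]
ee_rot: [161.9, 89.9, 166.7]
force: [0.2, 0.4, -0.2]
finger_gap: 0.0337
```

```bash
python3 - <<'E'
from bench import r
from h import *
s=r.get_state();im=r.capture('wrist')
cv2.imwrite('pics/w3.png',im[:,:,::-1]);print(s['time'],s['tool_pos'],toolyaw(s),s['finger_gap'],s['force'])
E
```

```text
5.65 [0.48133295 0.13745248 0.30432853] 94.76863420812394 0.033705881112333524 [ 0.19514711  0.42799365 -0.20909535]
```

View pics/w3.png

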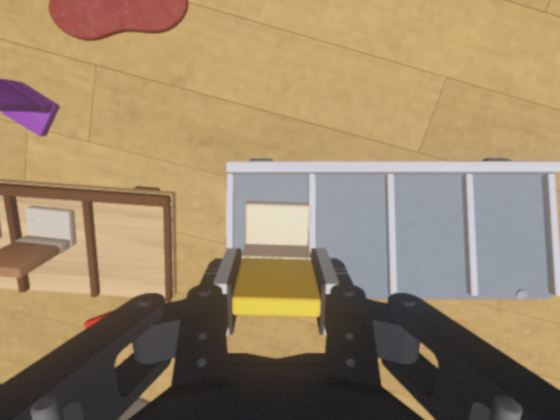

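Call:
jog_arm(
  increments=[
    [[0, 0, -3], 0],
    [[0, 0, -2.5], 0],
    [[0, 0, -0.9], 0],
    [[0, 0, 0], 0],
    [[0, 0, 0], 0],
  ],
)

```text
time: 6.2
tool_pos: [0.483, 0.1348, 0.2414]
ee_rot: [2.9, 89.9, 7.5]
force: [0.5, -0.3, -0.8]
finger_gap: 0.0337
```

```bash
python3 - <<'E'
from bench import r
from h import *
s=r.get_state();im=r.capture('wrist')
print(s['time'],s['tool_pos'],toolyaw(s),s['finger_gap'],s['force'])
cv2.imwrite('pics/w4.png',cv2.resize(im[140:340,190:430],(720,600))[:,:,::-1])
im=r.capture('side');cv2.imwrite('pics/s4.png',cv2.resize(im[120:240,170:330],(800,600),interpolation=cv2.INTER_CUBIC)[:,:,::-1])
E
```

```text
6.2 [0.48299274 0.1348332  0.24140945] 94.55167858107998 0.03366172282574235 [ 0.49864455 -0.26725253 -0.8487267 ]
```

View pics/w4.png

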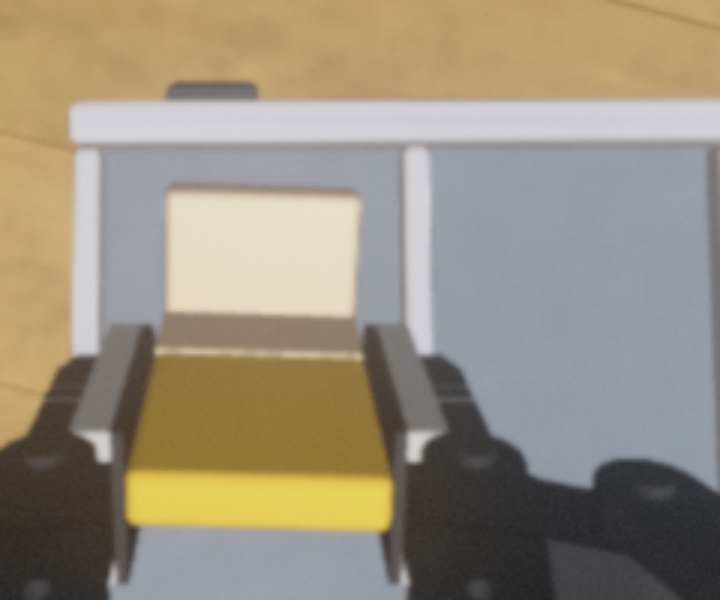

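View pics/s4.png

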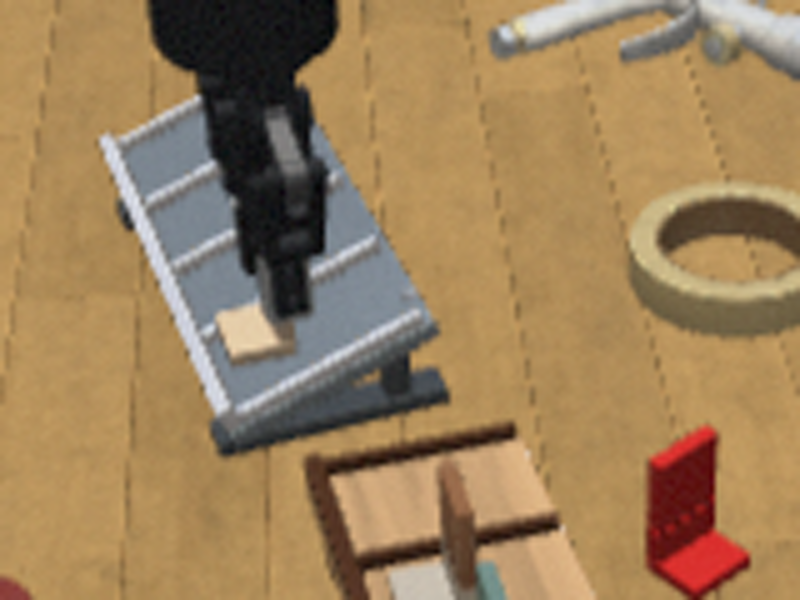

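Seen from the wrist, the tile (toe centre, zoomed column 262) sits about 2 mm left of the bay middle (251). I'll shift −y and come down to contact.

Call:
jog_arm(
  increments=[
    [[0, -0.2, -0.3], 0],
    [[0, 0, 0], 0],
    [[0, 0, -0.1], 0],
    [[0, 0, 0], 0],
  ],
)

```text
time: 6.7
tool_pos: [0.4825, 0.1331, 0.2367]
ee_rot: [-145.7, 90.0, -141.1]
force: [0.7, 0.1, -1.0]
finger_gap: 0.0334
```

Call:
jog_arm(
  increments=[
    [[0, 0, -0.1], 0],
    [[0, 0, 0], 0],
  ],
)

```text
time: 6.9
tool_pos: [0.4825, 0.1332, 0.2356]
ee_rot: [-174.8, 90.0, -170.2]
force: [-0.5, -0.3, 0.1]
finger_gap: 0.0336
```

Call:
jog_arm(
  increments=[
    [[0, 0, -0.1], 0],
    [[0, 0, 0], 0],
  ],
)

```text
time: 7.1
tool_pos: [0.4826, 0.1332, 0.235]
ee_rot: [-0.1, 90.0, 4.5]
force: [-0.9, -0.1, 5.7]
finger_gap: 0.0335
```

Call:
jog_arm(
  increments=[
    [[0, 0, -0.1], 0],
    [[0, 0, 0], 0],
  ],
)

```text
time: 7.3
tool_pos: [0.4827, 0.1332, 0.2347]
ee_rot: [1.9, 90.0, 6.5]
force: [-4.2, -0.9, 16.6]
finger_gap: 0.0333
```

Call:
jog_arm(
  increments=[
    [[0, 0, 0.15], 0],
    [[-0.2, -0.02, -0.07], 0],
    [[-0.2, -0.02, -0.07], 0],
    [[0, 0, 0], 0],
  ],
)

```text
time: 7.7
tool_pos: [0.4783, 0.1327, 0.2336]
ee_rot: [-172.0, 90.0, -167.5]
force: [-0.1, -1.3, 0.7]
finger_gap: 0.0336
```

Call:
jog_arm(
  increments=[
    [[-0.15, -0.01, -0.05], 0],
    [[0, 0, 0], 0],
  ],
)

```text
time: 7.9
tool_pos: [0.4774, 0.1327, 0.2336]
ee_rot: [1.9, 89.9, 6.5]
force: [4.1, 0.8, 0.7]
finger_gap: 0.0336
```

Call:
jog_arm(
  increments=[
    [[-0.15, -0.01, -0.05], 0],
    [[0, 0, 0], 0],
  ],
)

```text
time: 8.1
tool_pos: [0.4766, 0.1327, 0.2336]
ee_rot: [2.6, 89.7, 7.2]
force: [7.7, 0.3, 3.6]
finger_gap: 0.0335
```

```bash
python3 - <<'E'
from bench import r
from h import *
s=r.get_state();im=r.capture('wrist')
print(s['time'],s['tool_pos'],toolyaw(s),s['finger_gap'],s['force'])
cv2.imwrite('pics/w5.png',cv2.resize(im[140:340,190:430],(720,600))[:,:,::-1])
im=r.capture('side');cv2.imwrite('pics/s5.png',cv2.resize(im[120:240,170:330],(800,600),interpolation=cv2.INTER_CUBIC)[:,:,::-1])
E
```

```text
8.1 [0.47663835 0.1326645  0.23362743] 94.59944340862236 0.03345111027269268 [7.74351998 0.28739001 3.59010632]
```

View pics/w5.png

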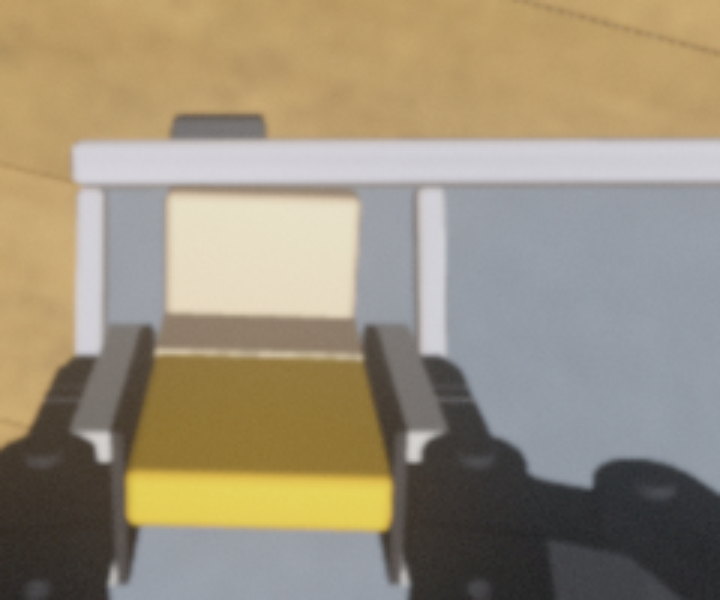

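View pics/s5.png

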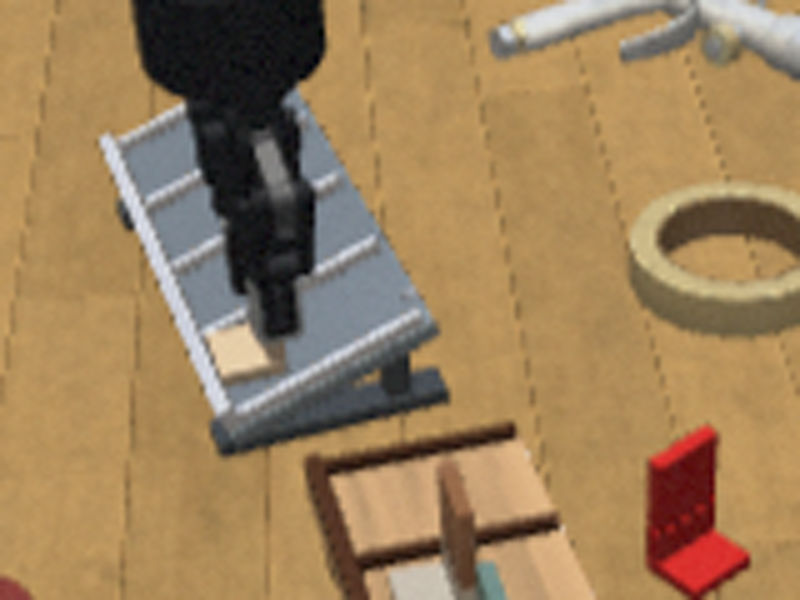

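Call:
jog_arm(
  increments=[
    [[-0.2, -0.02, -0.03], 0],
    [[-0.15, -0.01, -0.03], 0],
    [[0, 0, 0], 0],
  ],
)

```text
time: 8.5
tool_pos: [0.4743, 0.1326, 0.234]
ee_rot: [5.9, 89.5, 10.4]
force: [12.0, 3.3, 8.3]
finger_gap: 0.0336
```

Call:
jog_arm(
  increments=[
    [[-0.2, -0.02, -0.06], 0],
    [[-0.1, -0.01, -0.04], 0],
    [[0, 0, 0], 0],
  ],
)

```text
time: 8.8
tool_pos: [0.4725, 0.1325, 0.2341]
ee_rot: [6.0, 89.2, 10.6]
force: [16.5, 3.6, 15.7]
finger_gap: 0.0337
```

```bash
python3 - <<'E'
from bench import r
from h import *
s=r.get_state();im=r.capture('wrist')
print(s['time'],s['tool_pos'],toolyaw(s),s['finger_gap'],s['force'])
cv2.imwrite('pics/w6.png',cv2.resize(im[140:340,190:430],(720,600))[:,:,::-1])
im=r.capture('side');cv2.imwrite('pics/s6.png',cv2.resize(im[120:240,170:330],(800,600),interpolation=cv2.INTER_CUBIC)[:,:,::-1])
E
```

```text
8.8 [0.47246247 0.13253489 0.23411108] 94.57410073039215 0.03369278511392405 [16.5111492   3.63710614 15.67109421]
```

View pics/w6.png

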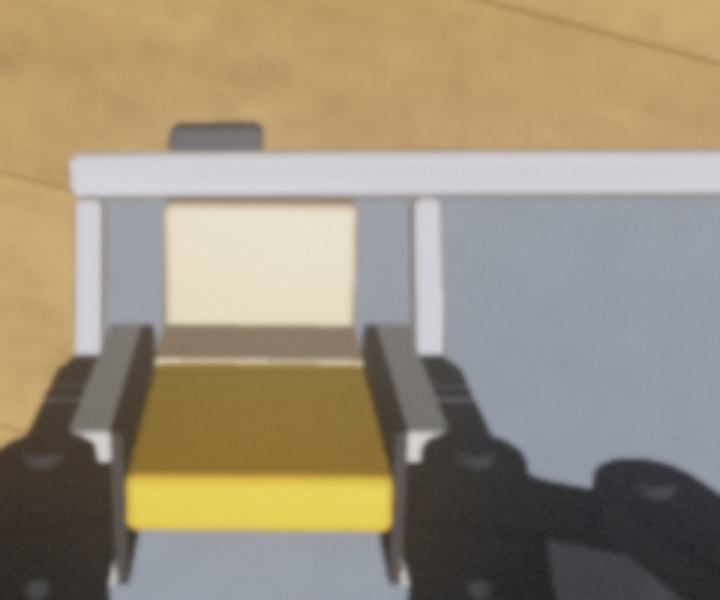

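View pics/s6.png

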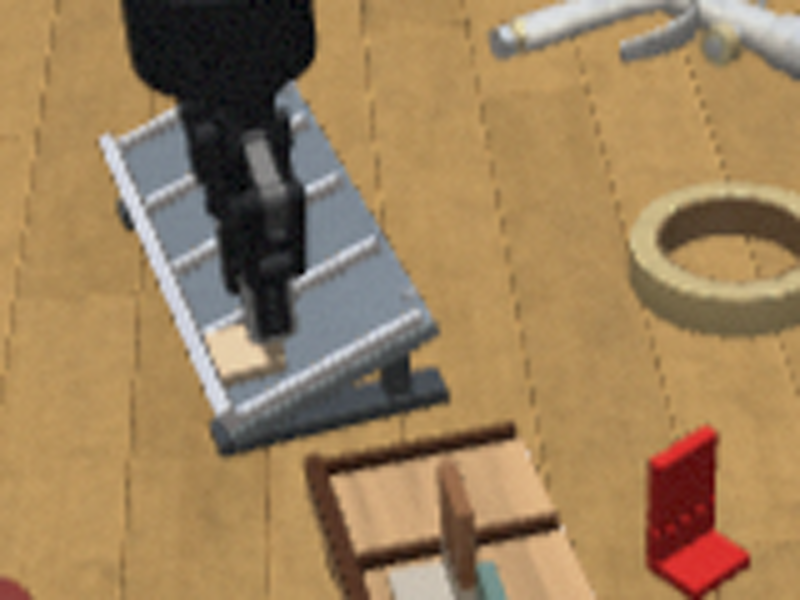

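Call:
jog_arm(
  increments=[
    [[-0.2, -0.02, 0], 0],
    [[-0.1, -0.01, 0], 0],
    [[0, 0, 0], 0],
  ],
  newtons=20,
)

```text
time: 9.2
tool_pos: [0.4696, 0.1324, 0.2343]
ee_rot: [7.0, 89.1, 11.5]
force: [15.3, 4.9, 18.1]
finger_gap: 0.0335
```

Call:
jog_arm(
  increments=[
    [[-0.2, -0.02, 0], 0],
    [[0, 0, 0], 0],
  ],
)

```text
time: 9.4
tool_pos: [0.4676, 0.1322, 0.2344]
ee_rot: [7.1, 89.1, 11.7]
force: [15.6, 4.8, 18.9]
finger_gap: 0.0332
```

```bash
python3 - <<'E'
from bench import r
from h import *
s=r.get_state();im=r.capture('wrist')
print(s['time'],s['tool_pos'],toolyaw(s),s['finger_gap'],s['force'])
cv2.imwrite('pics/w7.png',cv2.resize(im[140:340,190:430],(720,600))[:,:,::-1])
E
```

```text
9.4 [0.46757799 0.132165   0.23440529] 94.56009971840405 0.03322402408714509 [15.56196778  4.80116229 18.93975778]
```

View pics/w7.png

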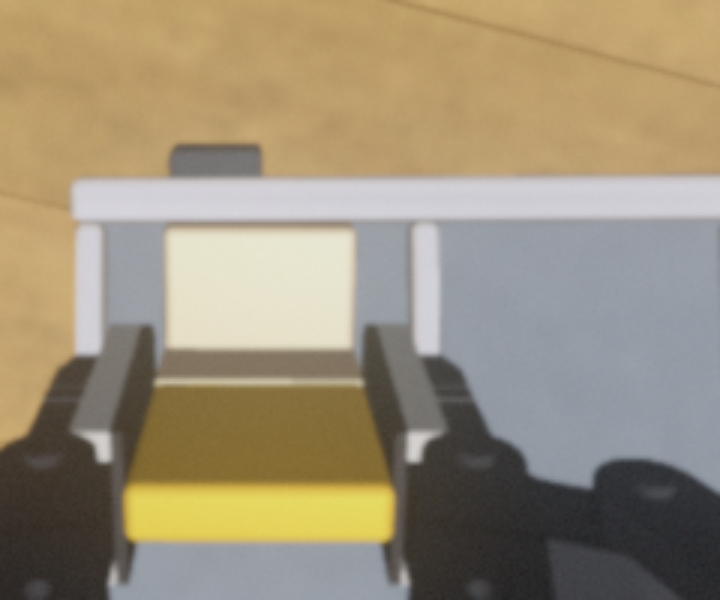

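Call:
jog_arm(
  increments=[
    [[-0.2, -0.02, -0.05], 0],
    [[0, 0, 0], 0],
  ],
)

```text
time: 9.65
tool_pos: [0.4655, 0.1319, 0.2338]
ee_rot: [6.2, 89.2, 10.8]
force: [15.4, 3.4, 19.2]
finger_gap: 0.0333
```

Call:
jog_arm(
  increments=[
    [[-0.1, -0.01, -0.1], 0],
    [[0, 0, 0], 0],
  ],
)

```text
time: 9.85
tool_pos: [0.4646, 0.1317, 0.2328]
ee_rot: [5.9, 89.2, 10.4]
force: [15.1, 2.6, 19.6]
finger_gap: 0.0336
```

Call:
jog_arm(
  increments=[
    [[0.2, 0.02, 0.1], 0],
    [[0, 0, 0], 0],
    [[0, 0, 0], 0],
  ],
)

```text
time: 10.15
tool_pos: [0.4655, 0.1318, 0.2328]
ee_rot: [6.9, 89.4, 11.4]
force: [11.1, 3.7, 12.9]
finger_gap: 0.0336
```

```bash
python3 - <<'E'
from bench import r
from h import *
s=r.get_state();im=r.capture('wrist')
print(s['time'],s['tool_pos'],toolyaw(s),s['finger_gap'],s['force'])
cv2.imwrite('pics/w8.png',cv2.resize(im[140:340,190:430],(720,600))[:,:,::-1])
im=r.capture('side');cv2.imwrite('pics/s8.png',cv2.resize(im[120:240,170:330],(800,600),interpolation=cv2.INTER_CUBIC)[:,:,::-1])
E
```

```text
10.15 [0.46553621 0.13182947 0.23280673] 94.56678708244105 0.03364166488969948 [11.11554955  3.70651936 12.89110124]
```

View pics/w8.png

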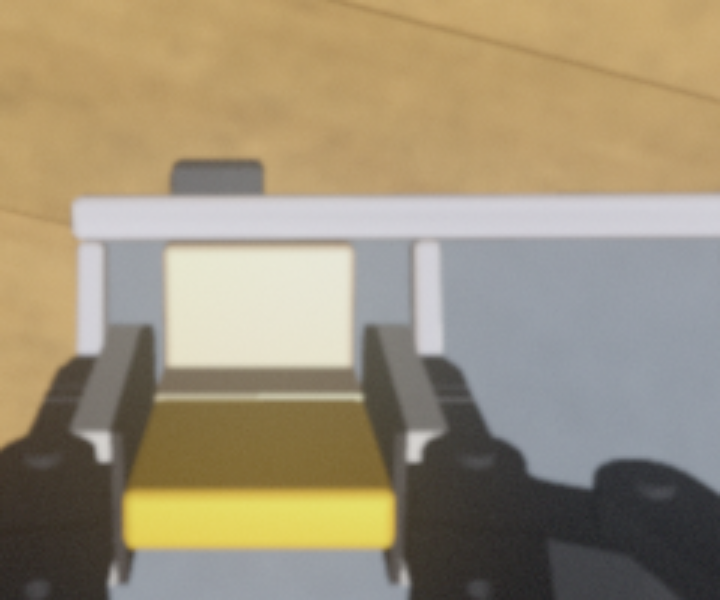

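View pics/s8.png

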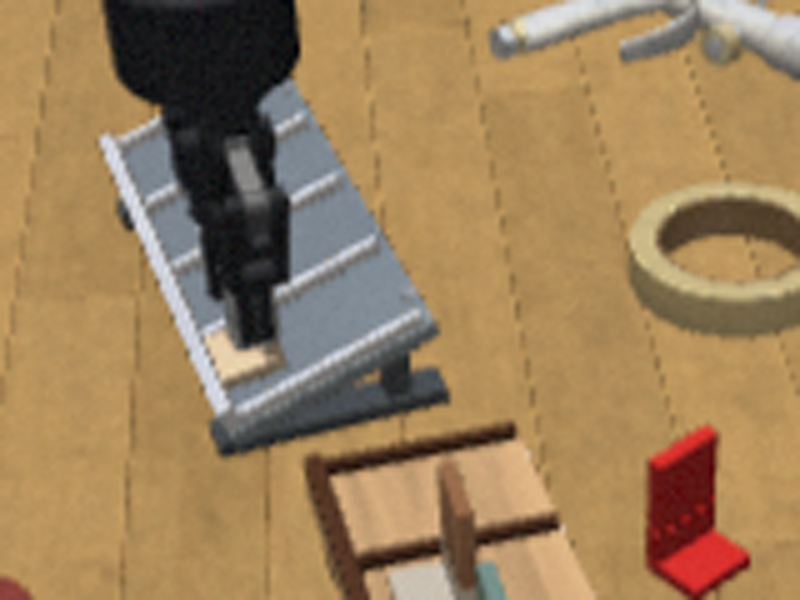

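Call:
jog_arm(
  increments=[
    [[0.1, 0, 0.1], 0],
    [[0.1, 0, 0], 0],
    [[0, 0, 0], 0],
    [[0, 0, 0], 0],
  ],
  jaw=0.42,
)

```text
time: 10.65
tool_pos: [0.4647, 0.1313, 0.2313]
ee_rot: [-174.5, 89.9, -169.9]
force: [0.1, 0.6, 0.3]
finger_gap: 0.0357
```

```bash
python3 - <<'E'
from bench import r
from h import *
s=r.get_state();im=r.capture('wrist')
print(s['time'],s['tool_pos'],toolyaw(s),s['finger_gap'],s['force'])
cv2.imwrite('pics/w9.png',cv2.resize(im[140:340,190:430],(720,600))[:,:,::-1])
im=r.capture('side');cv2.imwrite('pics/s9.png',cv2.resize(im[120:240,170:330],(800,600),interpolation=cv2.INTER_CUBIC)[:,:,::-1])
E
```

```text
10.65 [0.46467447 0.13128165 0.23131033] 94.58077171939428 0.035713999340005576 [0.132048   0.59113139 0.27252171]
```

View pics/w9.png

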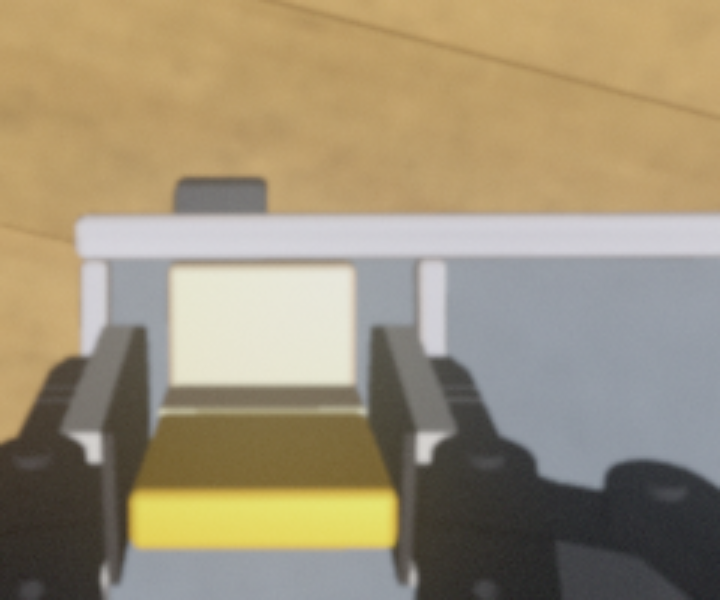

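View pics/s9.png

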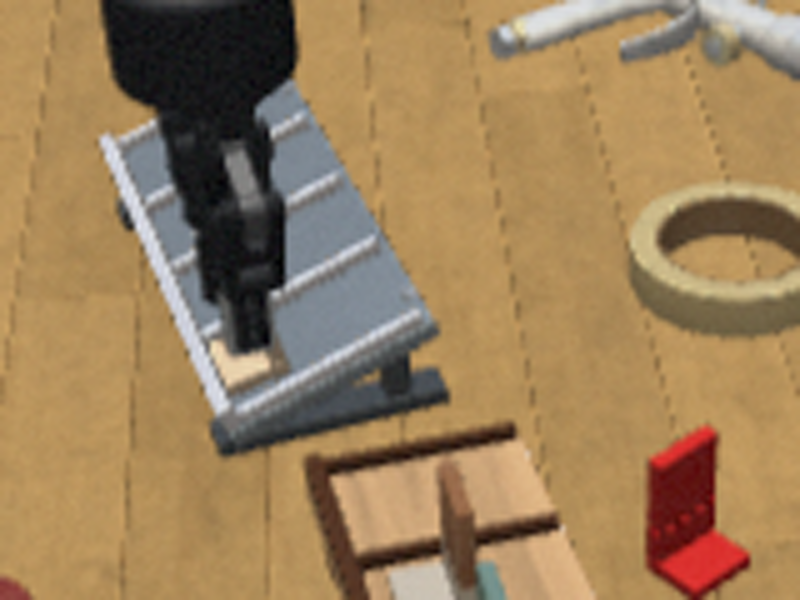

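Call:
jog_arm(
  increments=[
    [[0, 0, 0], 0],
    [[0, 0, 2.5], 0],
    [[0, 0, 3], 0],
    [[0, 0, 3], 0],
    [[0, 0, 0], 0],
  ],
  jaw=0.53,
)

```text
time: 11.25
tool_pos: [0.4657, 0.1315, 0.3199]
ee_rot: [5.6, 89.7, 10.2]
force: [0.1, 0.3, 0.4]
finger_gap: 0.0452
```

Call:
jog_arm(
  increments=[
    [[1.4, -4.3, 0], -1.1],
    [[1.4, -4.3, 0], -1.1],
    [[1.4, -4.3, 0], -1],
    [[1.4, -4.3, 0], -1],
    [[0, 0, 0], 0],
  ],
)

```text
time: 11.75
tool_pos: [0.5219, -0.0446, 0.316]
ee_rot: [-60.7, 90.0, -60.6]
force: [-1.2, 0.3, -0.2]
finger_gap: 0.0449
```

```bash
cat > look.py <<'E'
import sys
from bench import r
from h import *
tag=sys.argv[1]
s=r.get_state()
print(s['time'],s['tool_pos'].round(4),round(toolyaw(s),2),s['finger_gap'].round(4),s['force'].round(1))
a=[]
for c in sys.argv[2:]:
    im=r.capture(c)
    if c=='wrist': z=im[140:340,150:430]
    elif c=='wristf': z=im
    elif c=='side': z=im[110:320,170:350]
    else: z=im[190:290,100:400]
    f=min(800/z.shape[1],600/z.shape[0])
    cv2.imwrite(f'pics/{c}_{tag}.png',cv2.resize(z,None,fx=f,fy=f,interpolation=cv2.INTER_CUBIC)[:,:,::-1])
E
python3 look.py a wrist side
```

```text
Traceback (most recent call last):
  File "look.py", line 6, in <module>
    print(s['time'],s['tool_pos'].round(4),round(toolyaw(s),2),s['finger_gap'].round(4),s['force'].round(1))
                                                               ^^^^^^^^^^^^^^^^^^^^^
AttributeError: 'float' object has no attribute 'round'
```

```bash
sed -i "s/s\['finger_gap'\].round(4)/round(float(s['finger_gap']),4)/" look.py; python3 look.py a wrist side
```

```text
11.75 [ 0.5219 -0.0446  0.316 ] 90.12 0.0449 [-1.2  0.3 -0.2]
```

View pics/wrist_a.png

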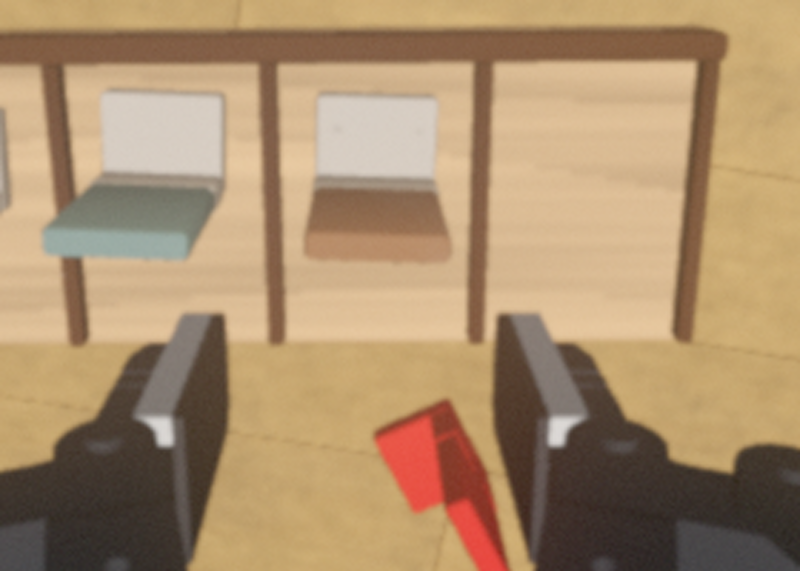

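View pics/side_a.png

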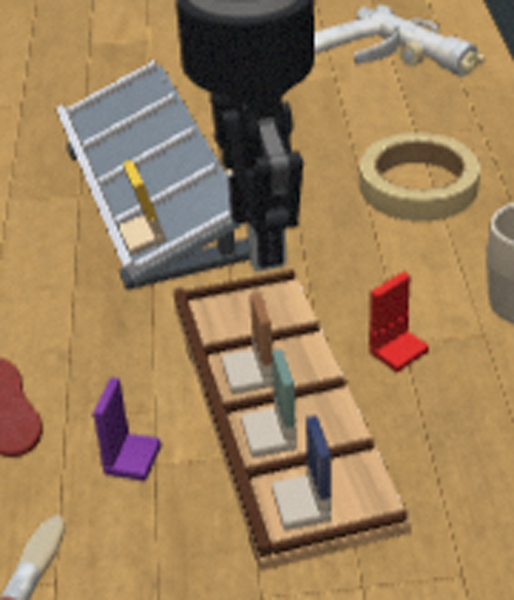

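Side view: yellow stands correctly in the right-hand easel bay. The wrist view has rust (zoom 377,220) between the fingers. I'll descend on rust and grip.

Call:
jog_arm(
  increments=[
    [[0, 0, -3], 0],
    [[0, 0, -3], 0],
    [[0, 0, -3.1], 0],
    [[0, 0, 0], 0],
    [[0, 0, 0], 0],
  ],
)

```text
time: 12.35
tool_pos: [0.5209, -0.0398, 0.226]
ee_rot: [166.5, 89.9, 166.9]
force: [0.4, 0.0, -0.7]
finger_gap: 0.0451
```

Call:
jog_arm(
  increments=[
    [[0, 0, 0], 0],
    [[0, 0, 0], 0],
    [[0, 0, 0], 0],
    [[0, 0, 0], 0],
  ],
  jaw=0.2,
  newtons=20,
)

```text
time: 12.75
tool_pos: [0.5215, -0.0405, 0.2271]
ee_rot: [-1.0, 89.9, -0.7]
force: [-1.0, 2.4, 8.9]
finger_gap: 0.0339
```

```bash
python3 look.py b wrist
```

```text
12.75 [ 0.5215 -0.0405  0.2271] 90.37 0.0339 [-1.   2.4  8.9]
```

View pics/wrist_b.png

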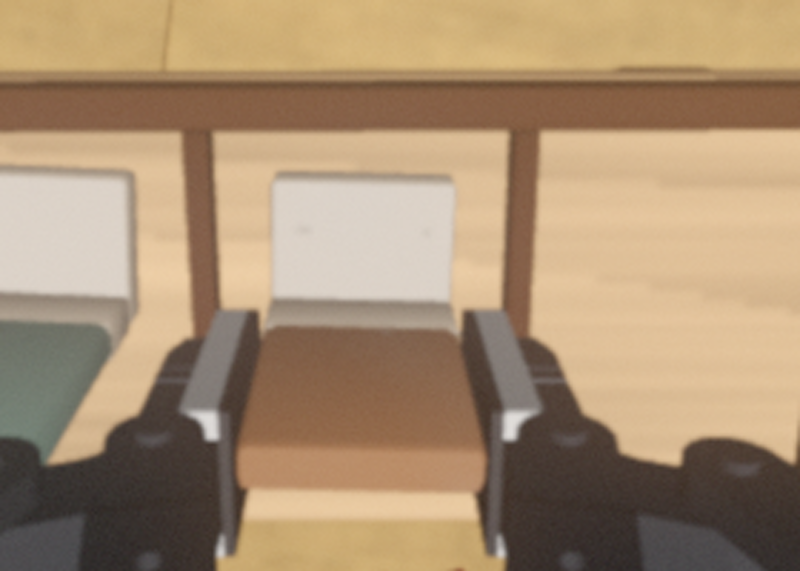

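Call:
jog_arm(
  increments=[
    [[0, 0, 2], 0],
    [[0, 0, 3.5], 0],
    [[0, 0, 3.5], 0],
    [[-0.7, 3.9, 0], 0.7],
    [[-0.7, 3.9, 0], 0.8],
  ],
)

```text
time: 13.3
tool_pos: [0.5069, 0.0377, 0.3174]
ee_rot: [-2.9, 89.8, -1.1]
force: [0.5, -0.6, -0.8]
finger_gap: 0.0339
```

Call:
jog_arm(
  increments=[
    [[-0.7, 3.9, 0], 0.8],
    [[-0.7, 3.9, 0], 0.7],
    [[-0.7, 3.9, 0], 0.7],
    [[-0.6, 3.9, 0], 0.6],
    [[0, 0, 0], 0],
  ],
)

```text
time: 13.8
tool_pos: [0.4791, 0.1966, 0.3164]
ee_rot: [36.3, 89.9, 41.2]
force: [-0.0, -0.4, -0.3]
finger_gap: 0.0339
```

Call:
jog_arm(
  increments=[
    [[0, 0, -3], 0],
    [[0, 0, -3], 0],
    [[0, 0, -1.4], 0],
    [[0, 0, 0], 0],
    [[0, 0, 0], 0],
  ],
)

```text
time: 14.3
tool_pos: [0.4805, 0.1931, 0.2426]
ee_rot: [9.4, 90.0, 14.1]
force: [0.0, 0.5, -0.5]
finger_gap: 0.0341
```

```bash
python3 look.py c wrist side
```

```text
14.3 [0.4805 0.1931 0.2426] 94.66 0.0341 [ 0.   0.5 -0.5]
```

View pics/wrist_c.png

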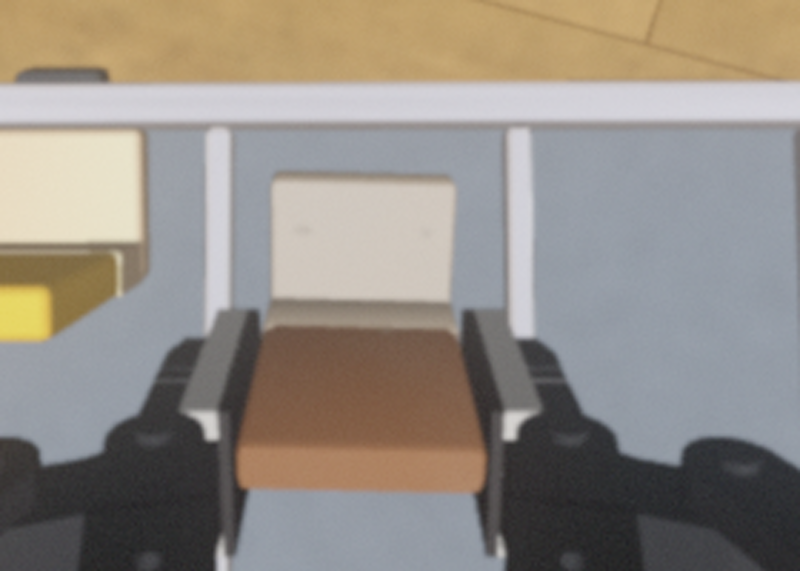

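View pics/side_c.png

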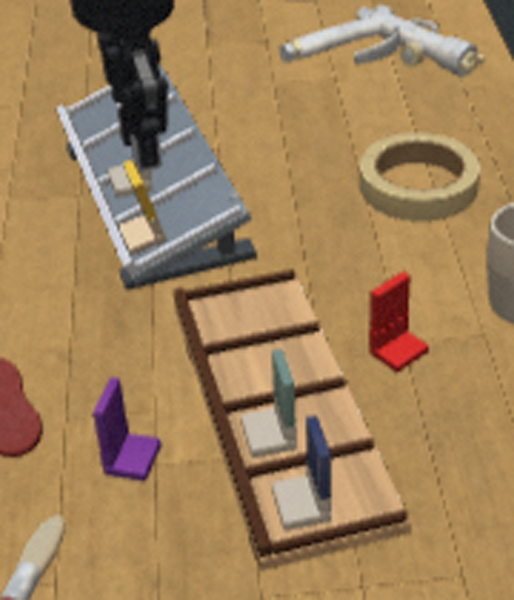

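Call:
jog_arm(
  increments=[
    [[0, 0.12, -0.4], 0],
    [[-0.2, -0.02, -0.07], 0],
    [[-0.2, -0.02, -0.07], 0],
    [[0, 0, 0], 0],
  ],
)

```text
time: 14.8
tool_pos: [0.4757, 0.1941, 0.2363]
ee_rot: [-168.3, 90.0, -163.6]
force: [0.4, 0.7, -0.6]
finger_gap: 0.0345
```

Call:
jog_arm(
  increments=[
    [[-0.2, -0.02, -0.07], 0],
    [[0, 0, 0], 0],
  ],
)

```text
time: 15.0
tool_pos: [0.4738, 0.1939, 0.2355]
ee_rot: [-171.2, 90.0, -166.5]
force: [0.2, -0.6, -1.4]
finger_gap: 0.0336
```

Call:
jog_arm(
  increments=[
    [[-0.15, -0.01, -0.05], 0],
    [[0, 0, 0], 0],
  ],
)

```text
time: 15.2
tool_pos: [0.4727, 0.1939, 0.2353]
ee_rot: [7.0, 89.9, 11.7]
force: [2.5, 0.0, 0.7]
finger_gap: 0.0342
```

Call:
jog_arm(
  increments=[
    [[-0.2, -0.02, -0.03], 0],
    [[-0.15, -0.01, -0.03], 0],
    [[-0.2, -0.02, -0.06], 0],
    [[-0.1, -0.01, -0.04], 0],
    [[0, 0, 0], 0],
  ],
)

```text
time: 15.7
tool_pos: [0.4687, 0.1937, 0.2359]
ee_rot: [8.8, 89.4, 13.5]
force: [12.7, -2.0, 11.4]
finger_gap: 0.0337
```

Call:
jog_arm(
  increments=[
    [[-0.2, -0.02, 0], 0],
    [[-0.1, -0.01, -0.03], 0],
    [[-0.2, -0.02, 0], 0],
    [[-0.1, 0, 0], 0],
    [[0, 0, 0], 0],
  ],
)

```text
time: 16.2
tool_pos: [0.4631, 0.1933, 0.2362]
ee_rot: [9.8, 89.3, 14.5]
force: [12.8, -0.1, 17.9]
finger_gap: 0.0342
```

Call:
jog_arm(
  increments=[
    [[-0.1, -0.01, -0.05], 0],
    [[-0.1, -0.01, -0.1], 0],
    [[0, 0, 0], 0],
  ],
)

```text
time: 16.5
tool_pos: [0.4614, 0.1933, 0.235]
ee_rot: [10.8, 89.2, 15.5]
force: [14.2, 1.3, 17.9]
finger_gap: 0.0342
```

```bash
python3 look.py d wrist side
```

```text
16.5 [0.4614 0.1933 0.235 ] 94.68 0.0342 [14.2  1.3 17.9]
```

View pics/wrist_d.png

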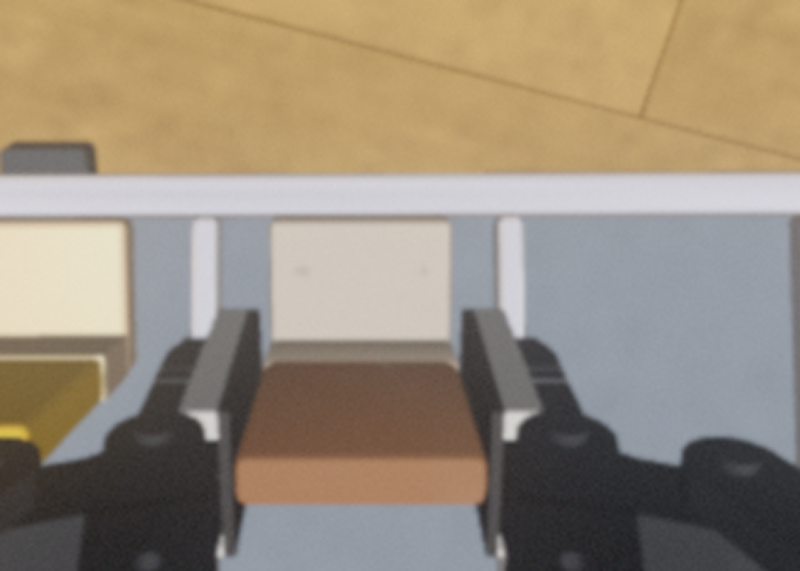

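View pics/side_d.png

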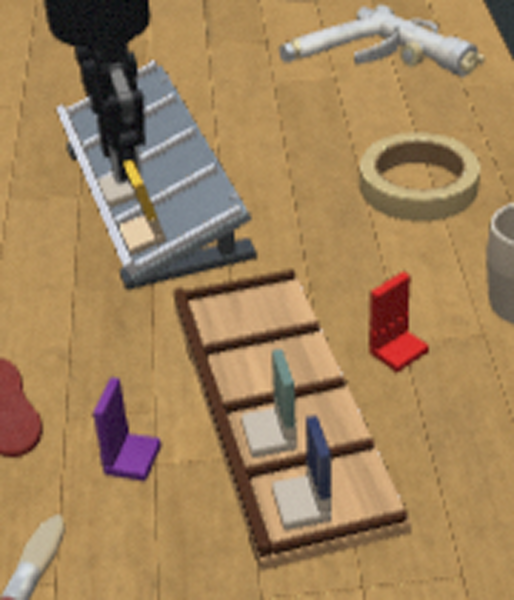

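Call:
jog_arm(
  increments=[
    [[-0.1, -0.01, -0.08], 0],
    [[0, 0, 0], 0],
    [[0.2, 0.02, 0.1], 0],
    [[0, 0, 0], 0],
  ],
)

```text
time: 17.0
tool_pos: [0.4613, 0.1933, 0.234]
ee_rot: [14.1, 89.5, 18.8]
force: [8.8, 3.1, 12.1]
finger_gap: 0.034
```

Call:
jog_arm(
  increments=[
    [[0.1, 0, 0.1], 0],
    [[0.1, 0, 0], 0],
    [[0, 0, 0], 0],
    [[0, 0, 0], 0],
  ],
  jaw=0.42,
)

```text
time: 17.4
tool_pos: [0.4608, 0.1926, 0.2326]
ee_rot: [-169.1, 89.9, -164.4]
force: [-0.2, -0.4, -0.2]
finger_gap: 0.0358
```

```bash
python3 look.py e wrist
```

```text
17.4 [0.4608 0.1926 0.2326] 94.68 0.0358 [-0.2 -0.4 -0.2]
```

View pics/wrist_e.png

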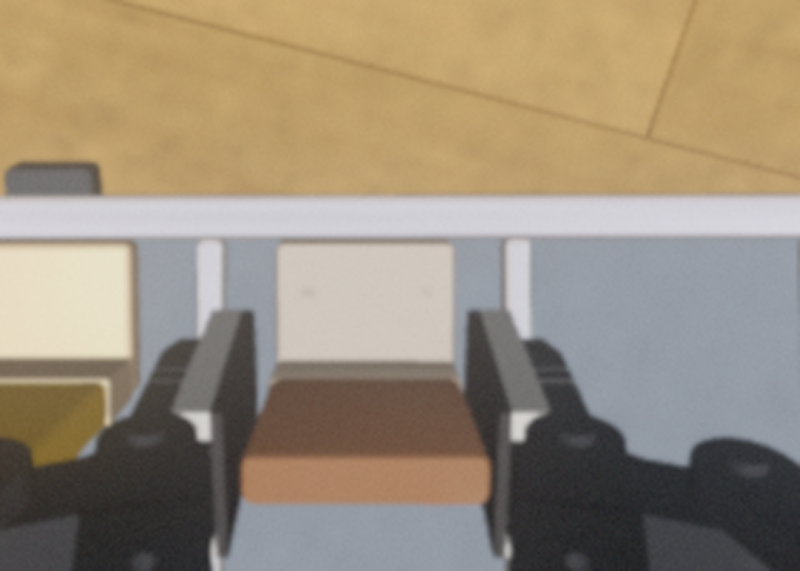

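Call:
jog_arm(
  increments=[
    [[0, 0, 0], 0],
    [[0, 0, 2.5], 0],
    [[0, 0, 3], 0],
    [[0, 0, 3], 0],
    [[0, 0, 0], 0],
  ],
  jaw=0.53,
)

```text
time: 17.95
tool_pos: [0.4617, 0.1929, 0.3212]
ee_rot: [12.0, 89.7, 16.6]
force: [0.3, 0.1, -0.4]
finger_gap: 0.0455
```

Call:
jog_arm(
  increments=[
    [[0.8, -4.2, 0], -0.7],
    [[0.8, -4.2, 0], -0.7],
    [[0.8, -4.2, 0], -0.7],
    [[0.8, -4.2, 0], -0.7],
    [[0.9, -4.2, 0], -0.7],
  ],
)

```text
time: 18.45
tool_pos: [0.5018, -0.0191, 0.3172]
ee_rot: [173.2, 89.9, 174.3]
force: [1.6, 0.3, 0.1]
finger_gap: 0.0453
```

Call:
jog_arm(
  increments=[
    [[0.9, -4.2, 0], -0.7],
    [[0.8, -4.1, 0], -0.6],
    [[0, 0, 0], 0],
    [[0, 0, 0], 0],
  ],
)

```text
time: 18.85
tool_pos: [0.5187, -0.1009, 0.317]
ee_rot: [161.3, 89.9, 161.1]
force: [-0.9, 0.9, -0.5]
finger_gap: 0.0449
```

```bash
python3 look.py f wrist side
```

```text
18.85 [ 0.5187 -0.1009  0.317 ] 89.78 0.0449 [-0.9  0.9 -0.5]
```

View pics/wrist_f.png

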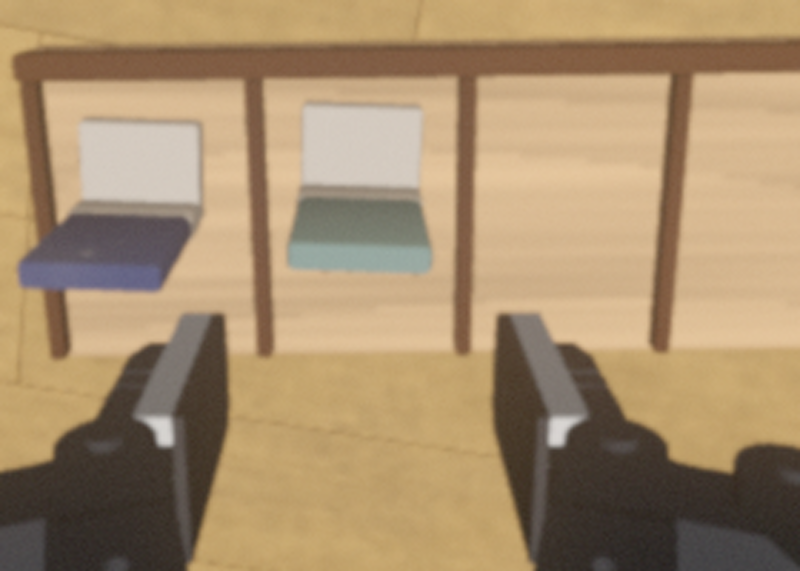

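View pics/side_f.png

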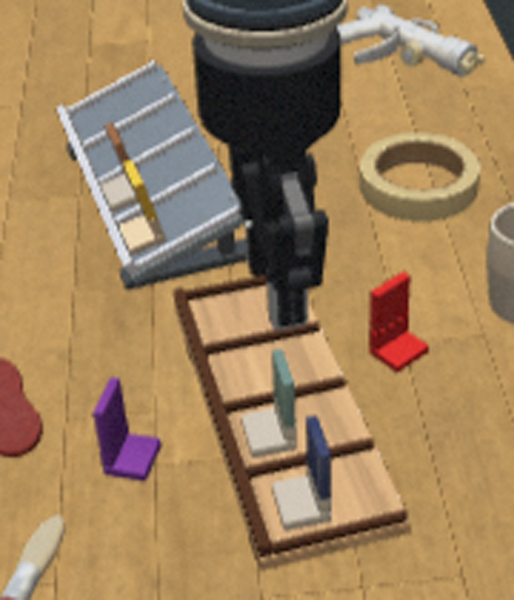

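Yellow and rust both stand. The green glaze tile (zoom 362,230) is centred between the fingers, and the purple decoy stands clear of the rack at side-zoom (130,440). I'll descend and grip green.

Call:
jog_arm(
  increments=[
    [[0, 0, -3], 0],
    [[0, 0, -3], 0],
    [[0, 0, -3.2], 0],
    [[0, 0, 0], 0],
    [[0, 0, 0], 0],
  ],
)

```text
time: 19.45
tool_pos: [0.5192, -0.0996, 0.2263]
ee_rot: [161.3, 90.0, 161.2]
force: [0.6, 0.2, -0.2]
finger_gap: 0.0454
```

Call:
jog_arm(
  increments=[
    [[0, 0, 0], 0],
    [[0, 0, 0], 0],
    [[0, 0, 0], 0],
    [[0, 0, 0], 0],
  ],
  jaw=0.2,
)

```text
time: 19.85
tool_pos: [0.5195, -0.1003, 0.2274]
ee_rot: [-7.8, 89.9, -7.9]
force: [-0.8, 2.6, 8.9]
finger_gap: 0.034
```

```bash
python3 look.py g wrist
```

```text
19.85 [ 0.5195 -0.1003  0.2274] 89.87 0.034 [-0.8  2.6  8.9]
```

View pics/wrist_g.png

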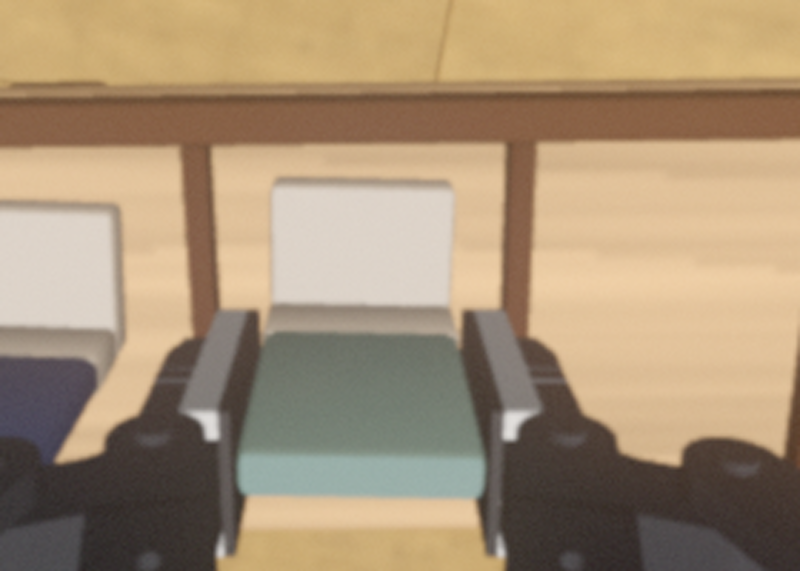

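Call:
jog_arm(
  increments=[
    [[0, 0, 2], 0],
    [[0, 0, 3.5], 0],
    [[0, 0, 3.5], 0],
    [[-0.5, 3.9, 0], 0.5],
    [[-0.5, 3.9, 0], 0.5],
  ],
)

```text
time: 20.4
tool_pos: [0.5089, -0.022, 0.3176]
ee_rot: [-8.8, 89.8, -8.0]
force: [0.5, 0.4, -1.1]
finger_gap: 0.0337
```

Call:
jog_arm(
  increments=[
    [[-0.5, 4, 0], 0.5],
    [[-0.5, 4, 0], 0.5],
    [[-0.5, 4, 0], 0.6],
    [[-0.5, 3.9, 0], 0.6],
    [[-0.5, 3.9, 0], 0.6],
  ],
)

```text
time: 20.9
tool_pos: [0.4835, 0.1772, 0.3167]
ee_rot: [7.5, 89.9, 11.2]
force: [0.7, 0.8, -0.8]
finger_gap: 0.0341
```

Call:
jog_arm(
  increments=[
    [[-0.5, 3.9, 0], 0.5],
    [[-0.5, 3.9, 0], 0.5],
    [[0, 0, 0], 0],
    [[0, 0, -3], 0],
    [[0, 0, -2], 0],
  ],
)

```text
time: 21.4
tool_pos: [0.4738, 0.2535, 0.2654]
ee_rot: [3.2, 90.0, 7.9]
force: [-0.8, 0.8, -0.8]
finger_gap: 0.0342
```

Call:
jog_arm(
  increments=[
    [[0, 0, -2.3], 0],
    [[0, 0, 0], 0],
    [[0, 0, 0], 0],
  ],
)

```text
time: 21.7
tool_pos: [0.4743, 0.2534, 0.2436]
ee_rot: [-16.1, 90.0, -11.4]
force: [0.3, -0.4, -0.5]
finger_gap: 0.0339
```

```bash
python3 look.py h wrist
```

```text
21.7 [0.4743 0.2534 0.2436] 94.66 0.0339 [ 0.3 -0.4 -0.5]
```

View pics/wrist_h.png

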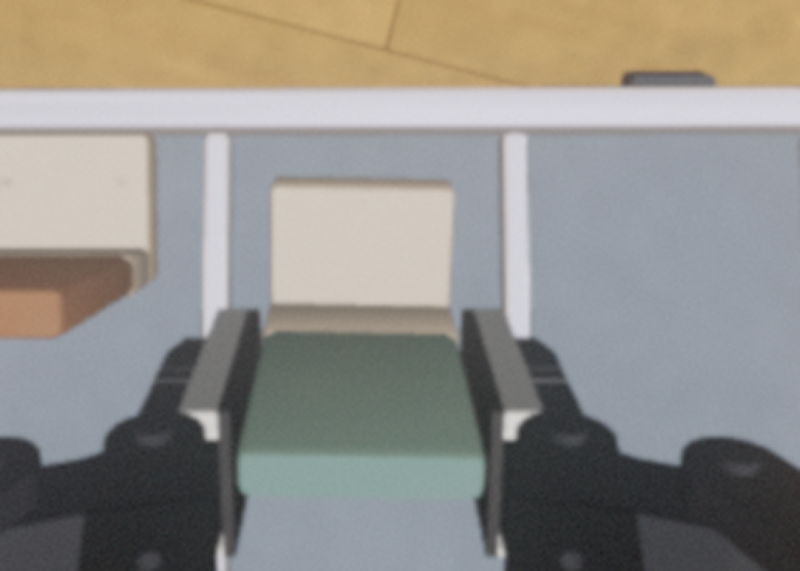

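Call:
jog_arm(
  increments=[
    [[0, 0.06, -0.5], 0],
    [[-0.2, -0.02, -0.07], 0],
    [[-0.2, -0.02, -0.07], 0],
    [[0, 0, 0], 0],
  ],
)

```text
time: 22.15
tool_pos: [0.4697, 0.2538, 0.2366]
ee_rot: [-154.2, 90.0, -149.5]
force: [-0.5, 0.1, -0.4]
finger_gap: 0.0341
```

Call:
jog_arm(
  increments=[
    [[-0.2, -0.02, -0.07], 0],
    [[0, 0, 0], 0],
  ],
)

```text
time: 22.35
tool_pos: [0.4678, 0.2536, 0.2358]
ee_rot: [-163.0, 90.0, -158.3]
force: [0.2, 0.1, -1.5]
finger_gap: 0.0344
```

Call:
jog_arm(
  increments=[
    [[-0.1, -0.01, -0.03], 0],
    [[0, 0, 0], 0],
  ],
)

```text
time: 22.55
tool_pos: [0.467, 0.2535, 0.2355]
ee_rot: [9.7, 90.0, 14.4]
force: [0.7, -0.5, -0.3]
finger_gap: 0.0341
```

Call:
jog_arm(
  increments=[
    [[-0.2, -0.02, -0.05], 0],
    [[-0.2, -0.02, -0.04], 0],
    [[-0.2, -0.02, -0.06], 0],
    [[-0.1, -0.01, -0.04], 0],
    [[0, 0, 0], 0],
  ],
)

```text
time: 23.05
tool_pos: [0.4626, 0.2532, 0.236]
ee_rot: [11.3, 89.4, 16.0]
force: [12.2, -1.8, 10.8]
finger_gap: 0.034
```

Call:
jog_arm(
  increments=[
    [[-0.2, -0.02, 0], 0],
    [[-0.1, -0.01, -0.03], 0],
    [[-0.2, -0.02, 0], 0],
    [[-0.1, 0, 0], 0],
    [[0, 0, 0], 0],
  ],
)

```text
time: 23.55
tool_pos: [0.4569, 0.253, 0.2363]
ee_rot: [13.6, 89.3, 18.3]
force: [13.6, -1.8, 15.3]
finger_gap: 0.034
```

Call:
jog_arm(
  increments=[
    [[-0.1, -0.01, -0.05], 0],
    [[-0.1, -0.01, -0.1], 0],
    [[0, 0, 0], 0],
  ],
)

```text
time: 23.85
tool_pos: [0.4553, 0.253, 0.2351]
ee_rot: [15.3, 89.2, 19.9]
force: [14.2, -0.6, 17.3]
finger_gap: 0.0342
```

```bash
python3 look.py i wrist
```

```text
23.85 [0.4553 0.253  0.2351] 94.69 0.0342 [14.2 -0.6 17.3]
```

View pics/wrist_i.png

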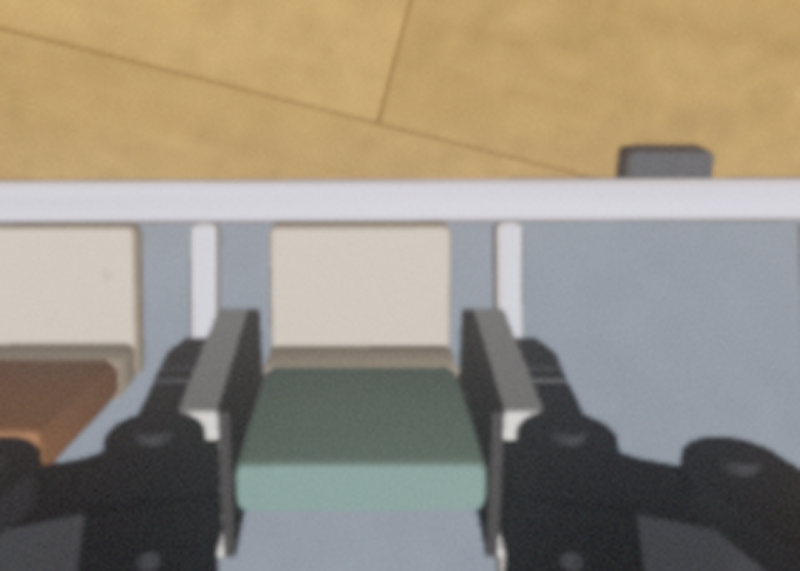

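Call:
jog_arm(
  increments=[
    [[-0.1, -0.03, -0.08], 0],
    [[0, -0.02, 0], 0],
    [[0.2, 0, 0.1], 0],
    [[0, 0, 0], 0],
  ],
)

```text
time: 24.3
tool_pos: [0.4553, 0.2526, 0.2343]
ee_rot: [20.6, 89.4, 25.2]
force: [9.5, 4.3, 11.7]
finger_gap: 0.0341
```

Call:
jog_arm(
  increments=[
    [[0.1, 0, 0.1], 0],
    [[0.1, 0, 0], 0],
    [[0, 0, 0], 0],
    [[0, 0, 0], 0],
  ],
  jaw=0.42,
)

```text
time: 24.7
tool_pos: [0.4548, 0.2516, 0.2327]
ee_rot: [-162.5, 89.9, -157.8]
force: [-0.3, 0.4, 1.0]
finger_gap: 0.0358
```

```bash
python3 look.py j wrist
```

```text
24.7 [0.4548 0.2516 0.2327] 94.68 0.0358 [-0.3  0.4  1. ]
```

View pics/wrist_j.png

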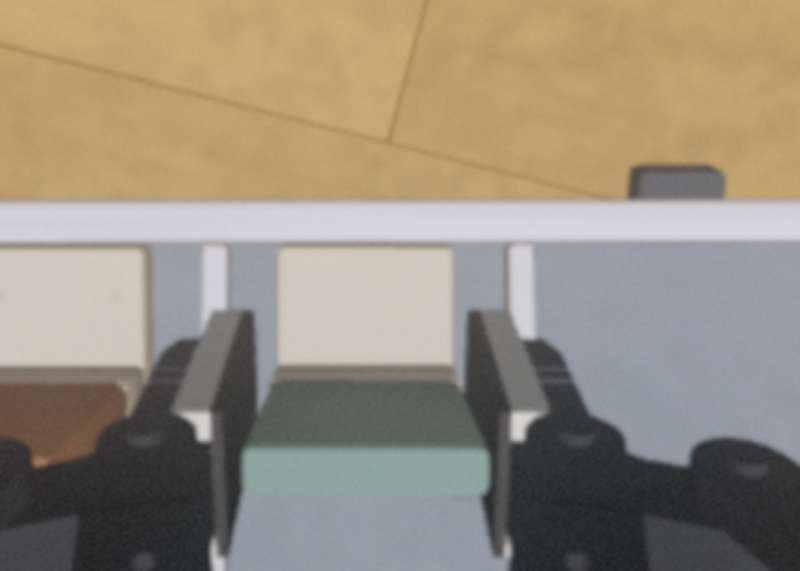

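Call:
jog_arm(
  increments=[
    [[0, 0, 0], 0],
    [[0, 0, 2.5], 0],
    [[0, 0, 3], 0],
    [[0, 0, 3], 0],
    [[0, 0, 0], 0],
  ],
  jaw=0.53,
)

```text
time: 25.25
tool_pos: [0.4557, 0.252, 0.3214]
ee_rot: [18.6, 89.7, 23.3]
force: [0.9, -0.2, -0.3]
finger_gap: 0.0454
```

Call:
jog_arm(
  increments=[
    [[0.7, -4.1, 0], -0.5],
    [[0.7, -4.1, 0], -0.5],
    [[0.7, -4.1, 0], -0.5],
    [[0.7, -4.1, 0], -0.5],
    [[0.7, -4.1, 0], -0.5],
  ],
)

```text
time: 25.75
tool_pos: [0.4898, 0.045, 0.3174]
ee_rot: [-177.2, 90.0, -175.0]
force: [0.9, 0.3, 0.5]
finger_gap: 0.0451
```

Call:
jog_arm(
  increments=[
    [[0.7, -4.2, 0], -0.5],
    [[0.7, -4.2, 0], -0.5],
    [[0.7, -4.2, 0], -0.5],
    [[0.7, -4.2, 0], -0.5],
    [[0.55, -4.1, 0], -0.5],
  ],
)

```text
time: 26.25
tool_pos: [0.5234, -0.1642, 0.3172]
ee_rot: [160.7, 90.0, 160.3]
force: [1.1, 0.5, -0.0]
finger_gap: 0.0452
```

Call:
jog_arm(
  increments=[
    [[0, 0, 0], 0],
    [[0, 0, 0], 0],
  ],
)

```text
time: 26.45
tool_pos: [0.5232, -0.1629, 0.3171]
ee_rot: [155.7, 89.9, 155.3]
force: [-0.5, 0.3, 0.2]
finger_gap: 0.0454
```

```bash
python3 look.py k wrist side
```

```text
26.45 [ 0.5232 -0.1629  0.3171] 89.59 0.0454 [-0.5  0.3  0.2]
```

View pics/wrist_k.png

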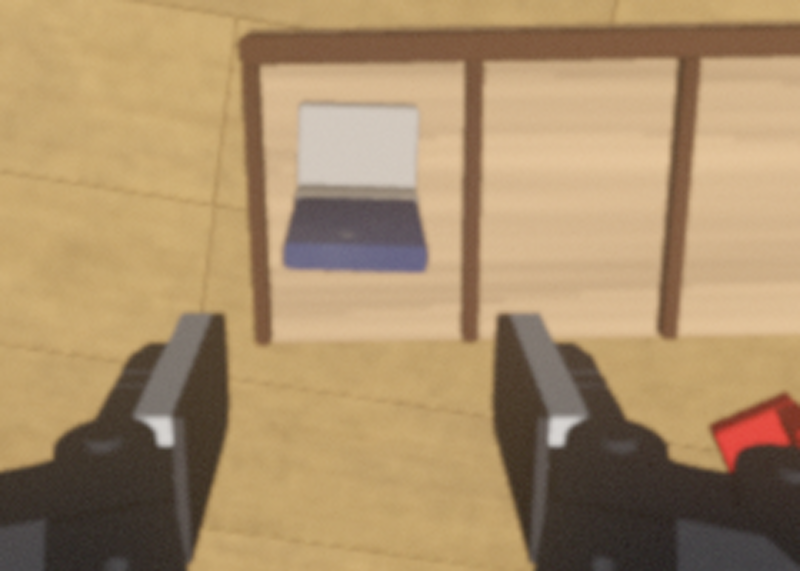

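View pics/side_k.png

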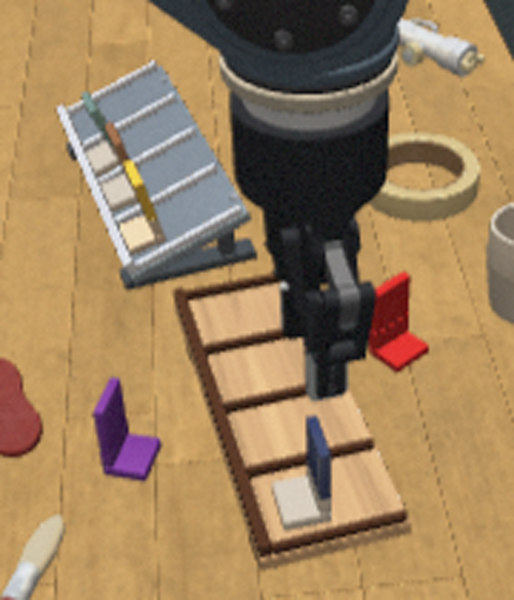

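Three tiles stand on the easel. Blue (zoom 357,235) is about 1 mm right of centre, so I'll shift and grip.

Call:
jog_arm(
  increments=[
    [[0, -0.1, -3], 0],
    [[0, 0, -3], 0],
    [[0, 0, -3.2], 0],
    [[0, 0, 0], 0],
    [[0, 0, 0], 0],
  ],
)

```text
time: 27.05
tool_pos: [0.5237, -0.1626, 0.2265]
ee_rot: [155.3, 90.0, 155.0]
force: [0.3, -0.6, 1.0]
finger_gap: 0.0453
```

Call:
jog_arm(
  increments=[
    [[0, 0, 0], 0],
    [[0, 0, 0], 0],
    [[0, 0, 0], 0],
    [[0, 0, 0], 0],
  ],
  jaw=0.2,
)

```text
time: 27.45
tool_pos: [0.524, -0.1633, 0.2276]
ee_rot: [-13.5, 89.9, -13.8]
force: [0.7, 2.6, 8.5]
finger_gap: 0.0342
```

```bash
python3 look.py l wrist
```

```text
27.45 [ 0.524  -0.1633  0.2276] 89.68 0.0342 [0.7 2.6 8.5]
```

View pics/wrist_l.png

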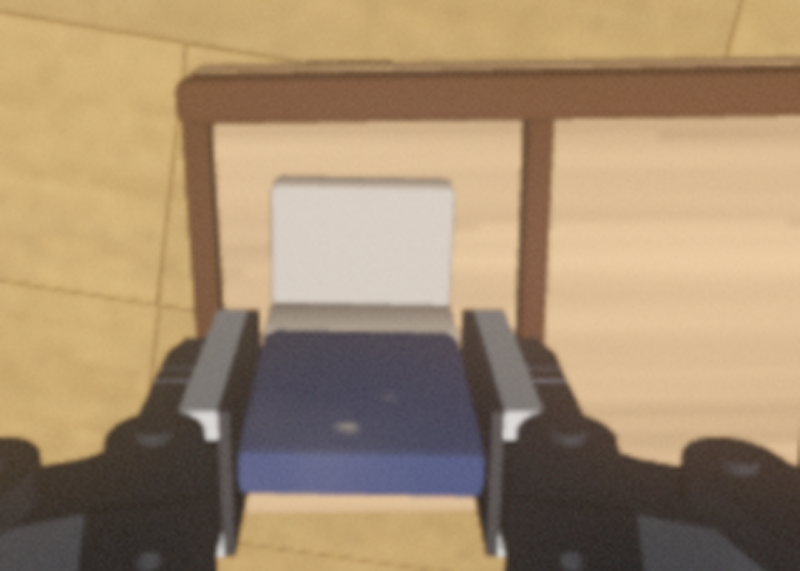

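Call:
jog_arm(
  increments=[
    [[0, 0, 2], 0],
    [[0, 0, 3.5], 0],
    [[0, 0, 3.5], 0],
    [[-0.4, 4, 0], 0.4],
    [[-0.4, 4, 0], 0.4],
  ],
)

```text
time: 28.0
tool_pos: [0.5154, -0.083, 0.3178]
ee_rot: [-15.0, 89.8, -14.6]
force: [0.4, 0.6, -1.2]
finger_gap: 0.034
```

Call:
jog_arm(
  increments=[
    [[-0.4, 4, 0], 0.4],
    [[-0.4, 4, 0], 0.4],
    [[-0.5, 4, 0], 0.4],
    [[-0.5, 4, 0], 0.4],
    [[-0.5, 4, 0], 0.4],
  ],
)

```text
time: 28.5
tool_pos: [0.4921, 0.1182, 0.3168]
ee_rot: [4.1, 89.9, 6.6]
force: [-0.0, 0.4, -0.1]
finger_gap: 0.0339
```

Call:
jog_arm(
  increments=[
    [[-0.5, 4, 0], 0.4],
    [[-0.5, 4, 0], 0.5],
    [[-0.5, 4, 0], 0.5],
    [[-0.4, 4, 0], 0.5],
    [[-0.4, 3.7, 0], 0.4],
  ],
)

```text
time: 29.0
tool_pos: [0.469, 0.3154, 0.3168]
ee_rot: [22.1, 89.9, 26.9]
force: [0.6, 0.1, -0.4]
finger_gap: 0.034
```

Call:
jog_arm(
  increments=[
    [[0, 0, 0], 0],
    [[0, 0, -3], 0],
    [[0, 0, -2.5], 0],
    [[0, 0, 0], 0],
    [[0, 0, 0], 0],
  ],
)

```text
time: 29.5
tool_pos: [0.4698, 0.3133, 0.2618]
ee_rot: [-1.8, 90.0, 3.0]
force: [-0.0, -0.1, -0.8]
finger_gap: 0.0339
```

```bash
python3 look.py m wrist
```

```text
29.5 [0.4698 0.3133 0.2618] 94.76 0.0339 [-0.  -0.1 -0.8]
```

View pics/wrist_m.png

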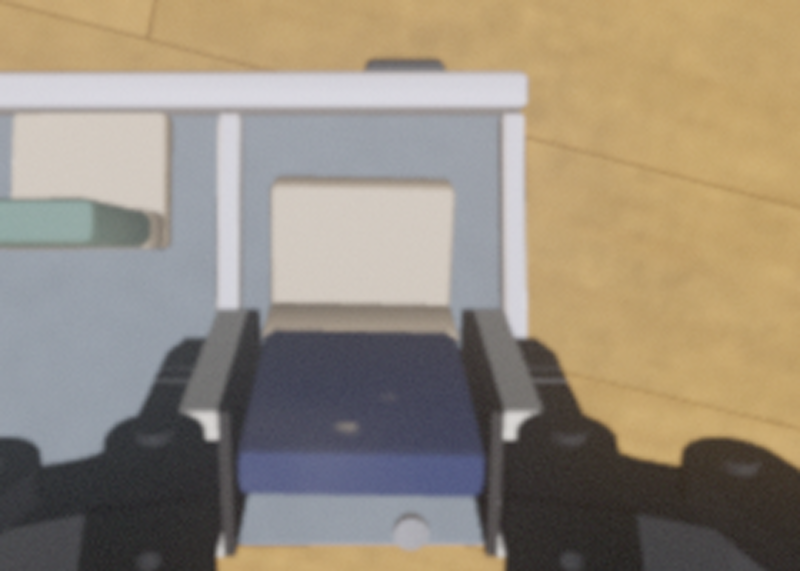

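Call:
jog_arm(
  increments=[
    [[0, 0.12, -1.8], 0],
    [[0, 0, -0.5], 0],
    [[0, 0, 0], 0],
    [[0, 0, 0], 0],
  ],
)

```text
time: 29.95
tool_pos: [0.4698, 0.3149, 0.2389]
ee_rot: [23.8, 89.9, 28.6]
force: [0.4, -0.4, 0.1]
finger_gap: 0.0341
```

```bash
python3 look.py n wrist
```

```text
29.95 [0.4698 0.3149 0.2389] 94.78 0.0341 [ 0.4 -0.4  0.1]
```

View pics/wrist_n.png

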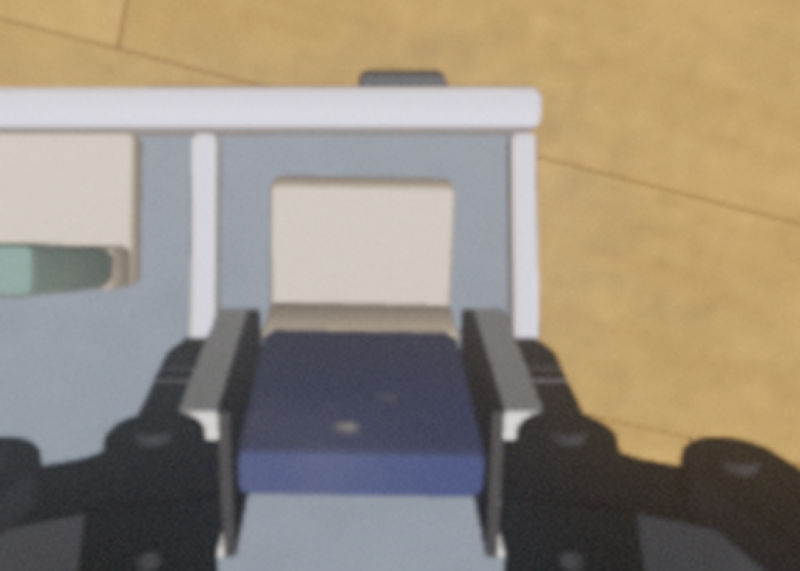

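Call:
jog_arm(
  increments=[
    [[-0.2, -0.07, -0.07], 0],
    [[-0.2, -0.07, -0.07], 0],
    [[0, 0, 0], 0],
  ],
)

```text
time: 30.3
tool_pos: [0.4652, 0.3133, 0.2366]
ee_rot: [-156.8, 90.0, -152.0]
force: [-0.0, 0.0, -1.1]
finger_gap: 0.0344
```

Call:
jog_arm(
  increments=[
    [[-0.2, -0.02, -0.07], 0],
    [[-0.1, -0.01, -0.03], 0],
    [[0, 0, 0], 0],
  ],
)

```text
time: 30.6
tool_pos: [0.4624, 0.3131, 0.2355]
ee_rot: [-158.2, 90.0, -153.5]
force: [-0.1, -0.0, 0.2]
finger_gap: 0.0339
```

Call:
jog_arm(
  increments=[
    [[-0.2, -0.02, -0.05], 0],
    [[-0.2, -0.02, -0.04], 0],
    [[-0.2, -0.02, -0.06], 0],
    [[-0.1, -0.01, -0.04], 0],
    [[0, 0, 0], 0],
  ],
)

```text
time: 31.1
tool_pos: [0.4578, 0.3128, 0.2361]
ee_rot: [14.7, 89.4, 19.5]
force: [12.8, -3.1, 10.0]
finger_gap: 0.0343
```

Call:
jog_arm(
  increments=[
    [[-0.2, -0.02, 0], 0],
    [[-0.1, -0.01, -0.03], 0],
    [[-0.2, -0.02, 0], 0],
    [[-0.1, 0, 0], 0],
    [[0, 0, 0], 0],
  ],
)

```text
time: 31.6
tool_pos: [0.4522, 0.3125, 0.2363]
ee_rot: [17.4, 89.3, 22.2]
force: [13.7, -3.3, 15.2]
finger_gap: 0.0341
```

Call:
jog_arm(
  increments=[
    [[-0.1, -0.01, -0.05], 0],
    [[-0.1, -0.01, -0.1], 0],
    [[0, 0, 0], 0],
  ],
)

```text
time: 31.9
tool_pos: [0.4505, 0.3126, 0.2352]
ee_rot: [19.5, 89.2, 24.3]
force: [13.2, -1.4, 16.2]
finger_gap: 0.034
```

```bash
python3 look.py o wrist
```

```text
31.9 [0.4505 0.3126 0.2352] 94.79 0.034 [13.2 -1.4 16.2]
```

View pics/wrist_o.png

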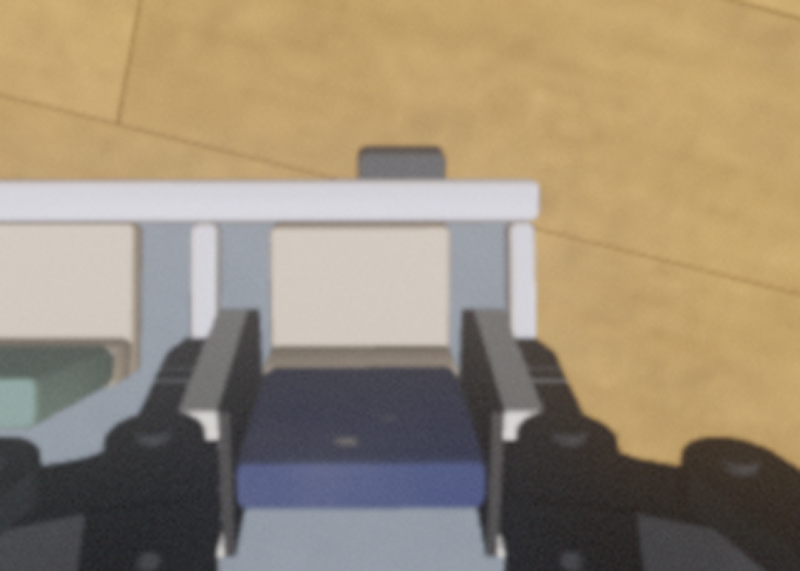

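Call:
jog_arm(
  increments=[
    [[-0.1, -0.01, -0.08], 0],
    [[0, 0, 0], 0],
    [[0.2, 0.02, 0.1], 0],
    [[0, 0, 0], 0],
  ],
)

```text
time: 32.35
tool_pos: [0.4504, 0.3127, 0.2342]
ee_rot: [24.4, 89.5, 29.1]
force: [8.0, 2.1, 11.7]
finger_gap: 0.034
```

Call:
jog_arm(
  increments=[
    [[0.1, 0, 0.1], 0],
    [[0.1, 0, 0], 0],
    [[0, 0, 0], 0],
    [[0, 0, 0], 0],
  ],
  jaw=0.42,
)

```text
time: 32.75
tool_pos: [0.4503, 0.3118, 0.2328]
ee_rot: [-158.1, 89.9, -153.3]
force: [0.3, -0.7, -0.1]
finger_gap: 0.0361
```

Call:
jog_arm(
  increments=[
    [[0, 0, 0], 0],
    [[0, 0, 2.5], 0],
    [[0, 0, 3], 0],
    [[0, 0, 3], 0],
    [[0, 0, 0], 0],
  ],
  jaw=0.53,
)

```text
time: 33.25
tool_pos: [0.4511, 0.3122, 0.3216]
ee_rot: [24.5, 89.7, 29.3]
force: [0.8, 0.5, 0.3]
finger_gap: 0.0456
```

Call:
jog_arm(
  increments=[
    [[0.5, -3, 2], 0],
    [[0.5, -3, 2], 0],
    [[0.5, -3, 2], 0],
    [[0, 0, 2], 0],
    [[0, 0, 0], 0],
  ],
)

```text
time: 33.75
tool_pos: [0.466, 0.2213, 0.3997]
ee_rot: [15.8, 89.8, 20.5]
force: [0.4, 0.9, -0.1]
finger_gap: 0.0455
```

Call:
jog_arm(
  increments=[
    [[0, 0, 0], 0],
    [[0, 0, 0], 0],
  ],
)

```text
time: 33.95
tool_pos: [0.4652, 0.2221, 0.3967]
ee_rot: [-165.4, 89.9, -160.6]
force: [-0.2, -0.4, -0.3]
finger_gap: 0.045
```

```bash
python3 look.py p wristf 2>/dev/null; sed -i "s/im=r.capture(c)/im=r.capture(c.replace('wristf','wrist'))/" look.py; python3 look.py p wristf side top
```

```text
33.95 [0.4652 0.2221 0.3967] 94.82 0.045 [-0.2 -0.4 -0.3]
33.95 [0.4652 0.2221 0.3967] 94.82 0.045 [-0.2 -0.4 -0.3]
```

View pics/wristf_p.png

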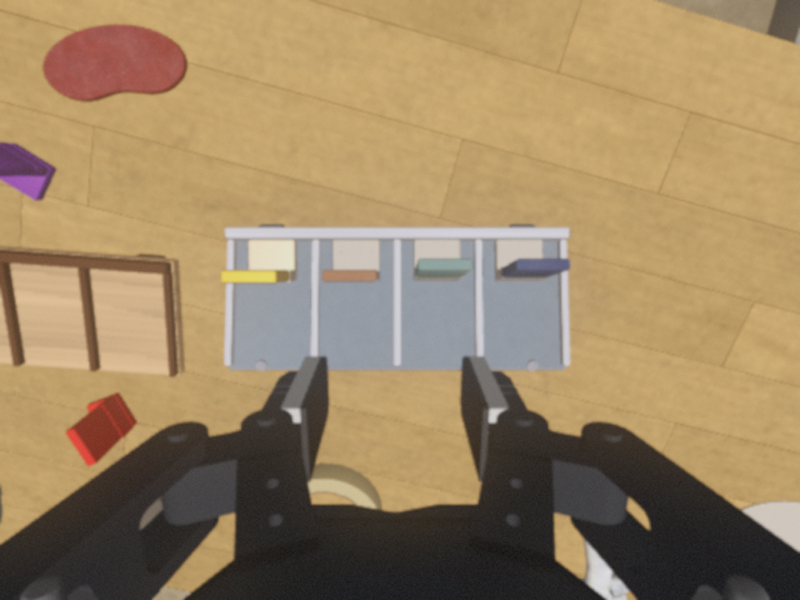

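View pics/side_p.png

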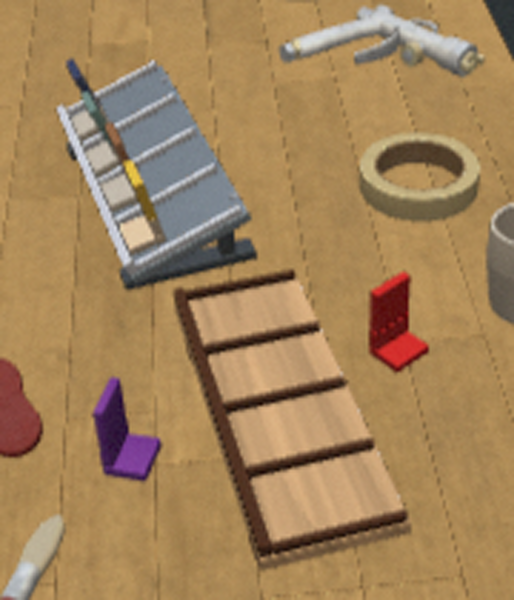

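```bash
python3 - <<'E'
from bench import r
from h import *
s=r.get_state();im=r.capture('wrist')
cv2.imwrite('pics/fin.png',cv2.resize(im[150:270,150:410],(800,369),interpolation=cv2.INTER_CUBIC)[:,:,::-1])
p=wristcam(r,s);E=[.4915,.2237+.002,np.radians(4.65)]
def tilepts(bay,phi):
    # toe bottom at u=0,n=30 sin(phi); points: toe-top L/R, plate front top, plate back top
    o=[]
    for x,z in((0,8),(22,61),(30,61)):
        for y in(-17,17):
            u=x*np.cos(phi)+z*np.sin(phi); n=30*np.sin(phi)-x*np.sin(phi)+z*np.cos(phi)
            o.append(easel(u/1000,bay+y/1000,n/1000))
    return place(E,o)
for b in(-.09,-.03,.03,.09):
    for ph in(0,5):
        q=(proj(p,tilepts(b,np.radians(ph)))-[150,150])*800/260
        print(b,ph,q.round(0).astype(int).tolist())
im=r.capture('side');cv2.imwrite('pics/fins.png',cv2.resize(im[125:225,180:280],(600,600),interpolation=cv2.INTER_CUBIC)[:,:,::-1])
E
```

```text
-0.09 0 [[75, 51], [175, 51], [14, 89], [133, 90], [13, 117], [132, 117]]
-0.09 5 [[73, 51], [173, 51], [13, 107], [132, 108], [13, 135], [132, 136]]
-0.03 0 [[251, 51], [350, 52], [224, 90], [343, 90], [224, 118], [343, 118]]
-0.03 5 [[250, 52], [350, 52], [223, 108], [343, 108], [223, 136], [343, 136]]
0.03 0 [[426, 52], [526, 52], [434, 91], [553, 91], [434, 118], [553, 119]]
0.03 5 [[427, 52], [527, 53], [434, 109], [553, 109], [434, 137], [553, 137]]
0.09 0 [[602, 53], [701, 53], [644, 91], [762, 92], [644, 119], [763, 120]]
0.09 5 [[603, 53], [704, 53], [644, 109], [763, 110], [644, 137], [763, 138]]
```

View pics/fin.png

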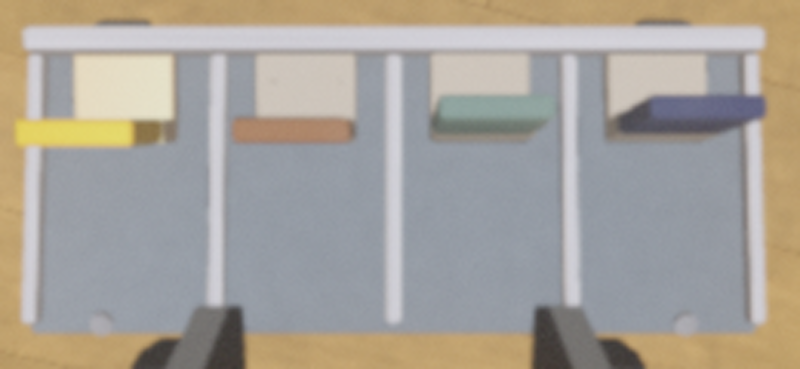

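View pics/fins.png

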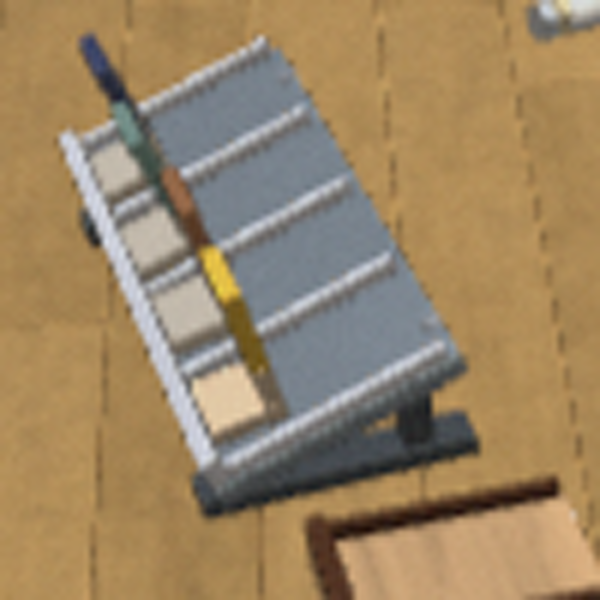

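All four stand with toe on the ledge, but the plate tops of yellow (row ~119) and rust (row ~118) sit lower than green's and blue's (~97). The model puts those two about 7–8° off the board, so the toe edge looks hung on the ledge. I'll push their plates gently from behind with closed fingers.

Call:
jog_arm(
  increments=[
    [[0.8, -3, 0], 0],
    [[0.8, -3, 0], 0],
    [[0.9, -3, 0], 0],
    [[0, 0, 0], 0],
    [[0, 0, 0], 0],
  ],
  jaw=0,
)

```text
time: 34.7
tool_pos: [0.4906, 0.1317, 0.3979]
ee_rot: [153.4, 90.0, 158.1]
force: [-0.6, -0.2, -0.3]
finger_gap: 0.0001
```

Call:
jog_arm(
  increments=[
    [[0, 0, -4], 0],
    [[0, 0, -4], 0],
    [[0, 0, -3.5], 0],
    [[0, 0, 0], 0],
    [[0, 0, 0], 0],
  ],
)

```text
time: 35.2
tool_pos: [0.4906, 0.1326, 0.2837]
ee_rot: [174.8, 90.0, 179.6]
force: [0.9, -0.7, -0.1]
finger_gap: -0.0
```

```bash
python3 look.py q wrist side
```

```text
35.2 [0.4906 0.1326 0.2837] 94.84 -0.0 [ 0.9 -0.7 -0.1]
```

View pics/wrist_q.png

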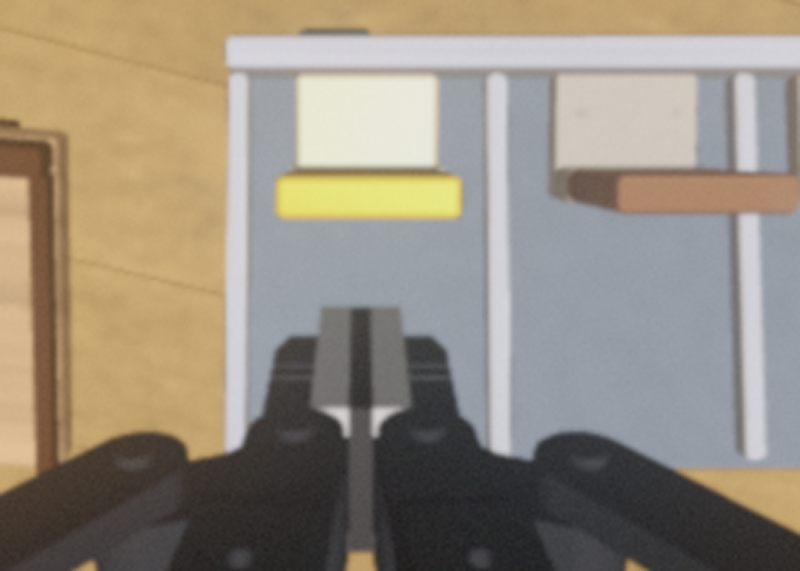

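View pics/side_q.png

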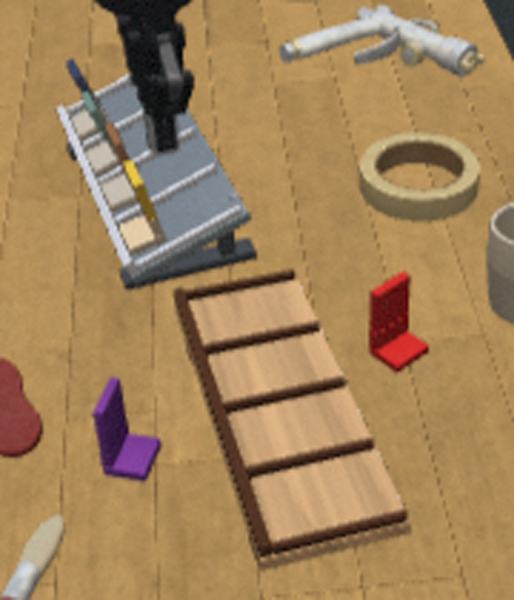

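Call:
jog_arm(
  increments=[
    [[0, 0, -2.4], 0],
    [[0, 0, 0], 0],
    [[-0.5, -0.04, 0], 0],
    [[-0.3, -0.02, 0], 0],
    [[0, 0, 0], 0],
  ],
)

```text
time: 35.8
tool_pos: [0.4823, 0.1313, 0.2601]
ee_rot: [4.5, 89.9, 9.3]
force: [-1.0, -0.1, -0.0]
finger_gap: 0.0001
```

Call:
jog_arm(
  increments=[
    [[-0.2, -0.02, 0], 0],
    [[0, 0, 0], 0],
  ],
)

```text
time: 36.0
tool_pos: [0.4804, 0.1311, 0.2594]
ee_rot: [5.6, 90.0, 10.4]
force: [0.3, -0.8, 0.2]
finger_gap: 0.0003
```

```bash
python3 look.py r wrist
```

```text
36.0 [0.4804 0.1311 0.2594] 94.79 0.0003 [ 0.3 -0.8  0.2]
```

View pics/wrist_r.png

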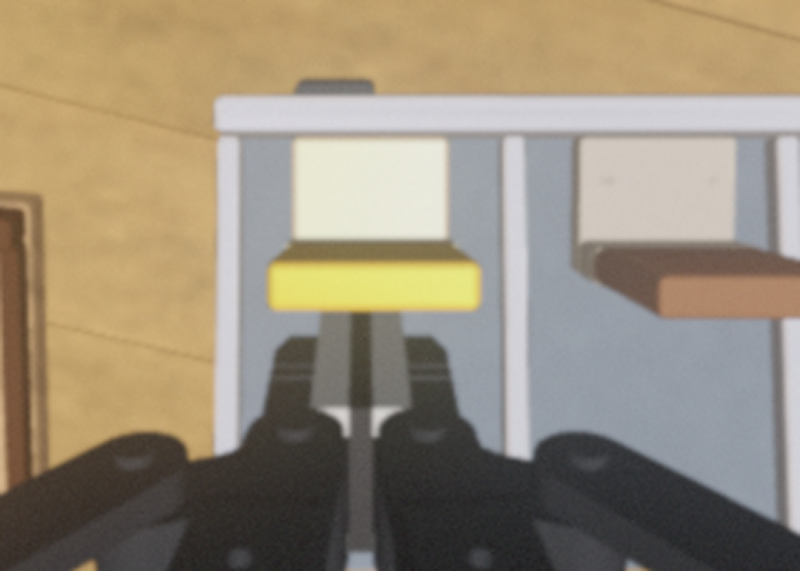

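Call:
jog_arm(
  increments=[
    [[-0.2, -0.02, 0], 0],
    [[0, 0, 0], 0],
  ],
)

```text
time: 36.25
tool_pos: [0.4784, 0.1308, 0.2591]
ee_rot: [-167.8, 90.0, -163.0]
force: [0.1, -1.1, -0.5]
finger_gap: 0.0001
```

Call:
jog_arm(
  increments=[
    [[-0.2, -0.02, 0], 0],
    [[0, 0, 0], 0],
  ],
)

```text
time: 36.45
tool_pos: [0.4763, 0.1306, 0.259]
ee_rot: [-173.6, 90.0, -168.8]
force: [0.5, 0.8, -0.6]
finger_gap: -0.0001
```

```bash
python3 look.py s wrist
```

```text
36.45 [0.4763 0.1306 0.259 ] 94.79 -0.0001 [ 0.5  0.8 -0.6]
```

View pics/wrist_s.png

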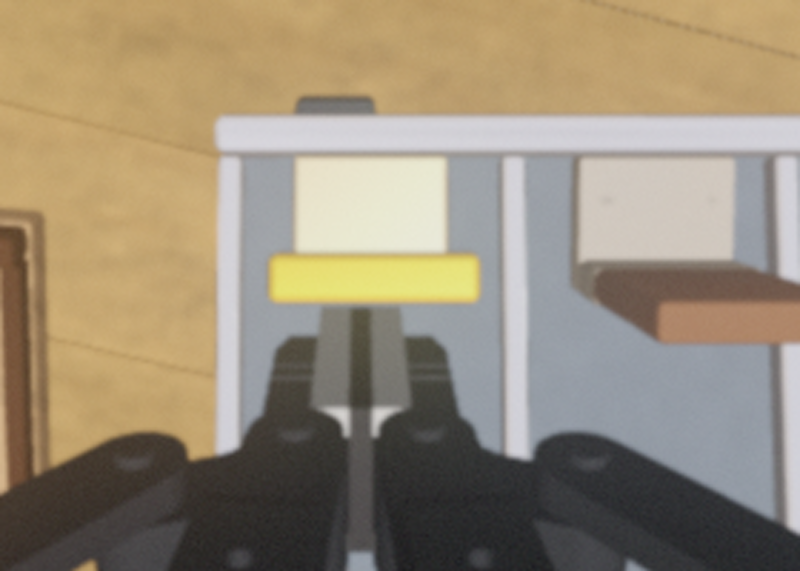

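Yellow snapped down: its plate-top strip is now at rows 254–302, with no front face showing below it. Same again for rust.

Call:
jog_arm(
  increments=[
    [[1, 0.08, 0], 0],
    [[0, 0, 3], 0],
    [[0, 0, 2], 0],
    [[0, 3, 0], 0],
    [[-0.1, 3.1, 0], 0],
  ],
)

```text
time: 37.0
tool_pos: [0.4864, 0.1929, 0.31]
ee_rot: [11.5, 89.9, 16.2]
force: [0.6, -0.6, 0.0]
finger_gap: 0.0003
```

Call:
jog_arm(
  increments=[
    [[0, 0, 0], 0],
    [[0, 0, -3], 0],
    [[0, 0, -2], 0],
    [[0, 0, 0], 0],
    [[0, 0, 0], 0],
  ],
)

```text
time: 37.5
tool_pos: [0.486, 0.1922, 0.2594]
ee_rot: [-153.4, 90.0, -148.6]
force: [0.3, 0.1, 0.4]
finger_gap: 0.0001
```

Call:
jog_arm(
  increments=[
    [[-0.4, -0.03, 0], 0],
    [[-0.3, -0.02, 0], 0],
    [[0, 0, 0], 0],
    [[0, 0, 0], 0],
  ],
)

```text
time: 37.9
tool_pos: [0.4785, 0.192, 0.2596]
ee_rot: [10.0, 90.0, 14.7]
force: [0.5, -0.0, 0.3]
finger_gap: -0.0
```

```bash
python3 look.py t wrist
```

```text
37.9 [0.4785 0.192  0.2596] 94.79 -0.0 [ 0.5 -0.   0.3]
```

View pics/wrist_t.png

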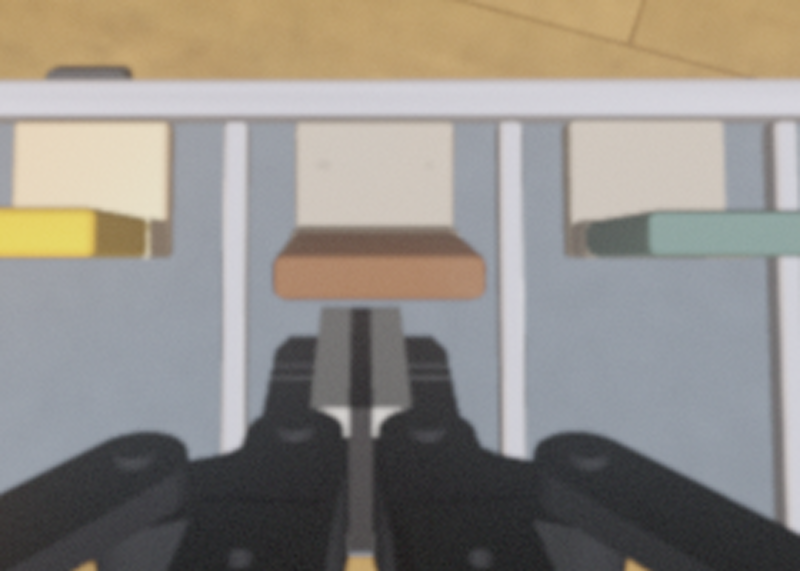

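Call:
jog_arm(
  increments=[
    [[-0.2, -0.02, 0], 0],
    [[-0.2, -0.02, 0], 0],
    [[-0.2, -0.02, 0], 0],
    [[0, 0, 0], 0],
  ],
)

```text
time: 38.35
tool_pos: [0.4722, 0.1913, 0.259]
ee_rot: [-167.9, 90.0, -163.2]
force: [0.7, 0.3, -0.2]
finger_gap: 0.0003
```

Call:
jog_arm(
  increments=[
    [[-0.15, -0.01, 0], 0],
    [[0, 0, 0], 0],
  ],
)

```text
time: 38.55
tool_pos: [0.4709, 0.1913, 0.2591]
ee_rot: [-155.3, 90.0, -150.5]
force: [-0.2, -0.4, -0.0]
finger_gap: 0.0003
```

```bash
python3 look.py u wrist
```

```text
38.55 [0.4709 0.1913 0.2591] 94.79 0.0003 [-0.2 -0.4 -0. ]
```

View pics/wrist_u.png

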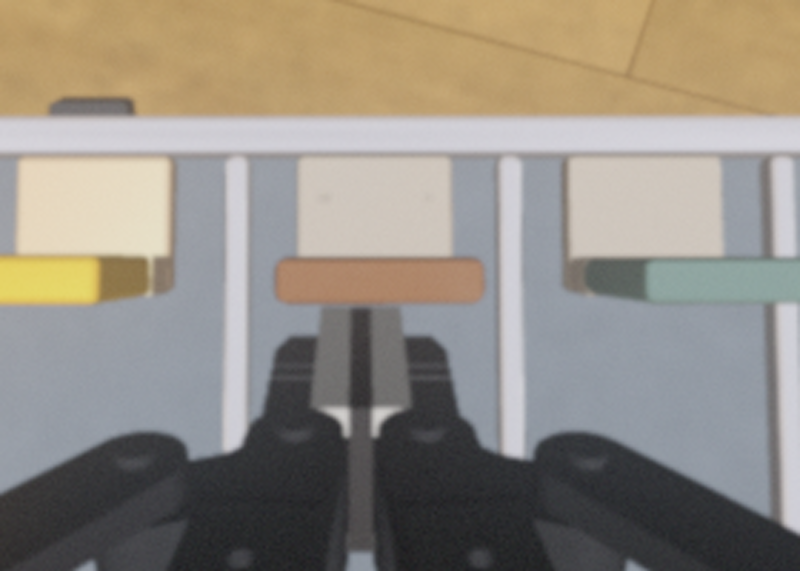

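Call:
jog_arm(
  increments=[
    [[1, 0.08, 0], 0],
    [[0, 0, 3], 0],
    [[0, 0, 4], 0],
    [[-0.8, 1.5, 4], 0],
    [[-0.8, 1.5, 2.8], 0],
  ],
)

```text
time: 39.1
tool_pos: [0.4656, 0.2223, 0.3999]
ee_rot: [15.1, 89.8, 19.8]
force: [1.0, -0.2, 1.1]
finger_gap: 0.0002
```

Call:
jog_arm(
  increments=[
    [[0, 0, 0], 0],
    [[0, 0, 0], 0],
    [[0, 0, 0], 0],
    [[0, 0, 0], 0],
  ],
)

```text
time: 39.5
tool_pos: [0.4652, 0.2217, 0.3959]
ee_rot: [-163.4, 89.9, -158.6]
force: [-0.2, -1.1, -0.8]
finger_gap: -0.0001
```

```bash
python3 - <<'E'
from bench import r
from h import *
s=r.get_state();im=r.capture('wrist');print(s['time'],s['tool_pos'],toolyaw(s))
cv2.imwrite('pics/fin2.png',cv2.resize(im[150:270,150:410],(800,369),interpolation=cv2.INTER_CUBIC)[:,:,::-1])
im=r.capture('side');cv2.imwrite('pics/fins2.png',cv2.resize(im[125:225,180:280],(600,600),interpolation=cv2.INTER_CUBIC)[:,:,::-1])
cv2.imwrite('pics/sidefull.png',im[:,:,::-1])
E
```

```text
39.5 [0.46524398 0.22168366 0.39592544] 94.75365500692939
```

View pics/fin2.png

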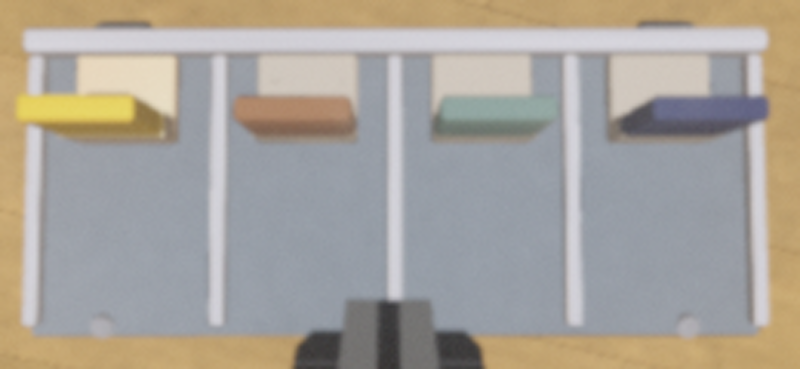

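View pics/fins2.png

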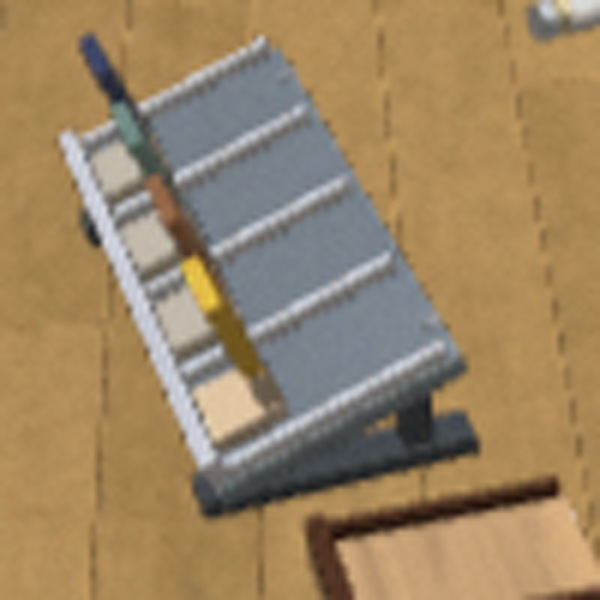

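View pics/sidefull.png

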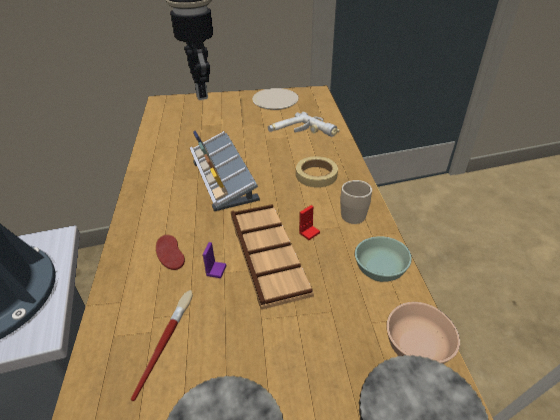

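All four tiles now sit alike: toe at row ~55 on the ledge, plate-top strips at rows 95–122, square in their bays. The cup and decoys have not moved and the arm is clear. Handing in.

```bash
python3 -c "
from bench import r
print(r.get_state()['time']); print(r.close_job())"
```

```text
39.6
the job is handed in; nothing more can be done
None
```

All four tiles are on the easel in reverse order, and I handed the job in at 39.6 s of the 93 s allowed. On the easel, left to right, it now reads blue, green, rust, yellow; on the rack it was yellow, rust, green, blue.

**Method:** I gripped each plate across its width, brought the toe against the ledge, tilted the tile down onto the slope and released it.

**A check that failed:** the first wrist view from above showed yellow and rust about 7–8° short of flat. I nudged both plates from behind with closed fingers, and both settled flat.

**Last checks (wrist and side views):**
- All four plates lean alike, with toes on the ledge and feet square to it.
- Rust and green are within about 0.5 mm of mid-bay.
- Yellow is about 1.4 mm and blue about 0.8 mm off the nominal bay centre, both toward the outside. The two outer bays look slightly wider than the inner ones, so the middle there is less certain.
- The cup and the red and purple look-alikes had not moved in the side view, and the arm was clear.

**Calibration:** the wrist camera and the two fixed cameras disagreed by about 4 mm along y. I settled each tile's sideways position by comparing it with the ribs in the wrist view.

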